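Tip a face-down glazed tile up and set it on the drying easel

TASK

The tile lies glazed face down on the deep deck of the wooden stand. Slide it flat along the backboard wholly onto the narrow ledge so that its front edge overhangs, then get under that edge, tip the tile up so it stands leaning on the backboard, and let go of it. Then take it by its top edge and set it squarely in the middle of the drying easel, standing on the foot ledge and leaning on the panel with the orange glaze outward, without shoving or knocking over the other pots and tools.

Things in the scene. Friction and masses are not known exactly. Their poses are not given: they have to be found in the camera images.
- tile: Square ceramic tile 140 x 140 x 10 mm, about 0.4 kg, too wide to grip across. One face glazed orange with a white-yellow-blue round motif; the back plain white with three faint ribs. Origin: centre of the glazed face; x, y along its edges, z from glazed face to back (back at z = 10 mm). At the start z is up (glaze down, on the stand's deep deck), edges within 4 degrees of the stand's.
- stand: Fixed wooden stand. Origin on the table under the backboard's foot, where deep deck and narrow ledge meet. x from open front into backboard, y along backboard, z up. Level top at z = 100 mm (18 mm boards): deep deck x -180..0, y -230..0 mm; ledge x -105..0, y 0..180, open in front. Backboard face starts at x = 0, leans back 12 degrees, 80 mm high along slope, 10 thick, y -230..180.
- ledge (a point): Centre of the narrow ledge's top (axes as the stand's). A tile with its back edge against the backboard's foot overhangs the ledge's front by 35 mm; lifted there it tips up about its back edge. It stays standing when leaned back on the backboard (12 degrees past upright), its top 60 mm free above it.
- easel: Fixed metal drying easel. Origin: centre of its base plate (150 x 120 mm) on the table; display side looks along +x, y along its foot ledge, z up. Panel 120 mm wide, 85 long up its slope, 8 thick, at 55 degrees from horizontal: up-slope (-0.574, 0, 0.819), outward normal (0.819, 0, 0.574). A foot ledge square to the panel stands 24 mm out, with a lip 8 mm high at its end.
- easel_foot (a point): Inner corner where the easel's panel face and foot ledge meet, at mid width (axes as the easel's), 30 mm above the table. A tile standing here leans on the panel, its top 55 mm projecting above it.
- easel_seat (a point): Where the centre of the glazed face lies when the tile is properly seated in the middle of the easel, glaze outward: 70 mm up-slope and 10 mm out along the normal from easel_foot (axes as the easel's).
- glaze_jar: Bystander, leave alone: white screw-top jar with yellow lid, 60 mm wide, 70 tall. Origin at centre of its underside.
- mug: Bystander, leave alone: blue mug, 76 mm wide, 85 tall. Origin at centre of its underside.
- bowl: Bystander, leave alone: white bowl, 120 mm wide, 50 tall. Origin at centre of its underside.
- glaze_bottle: Bystander, leave alone: blue bottle with black cap, 56 mm wide, 140 tall. Origin at centre of its underside.
- float_ring: Bystander, leave alone: orange glazed ring lying flat, 120 mm wide, 24 tall. Origin at centre of its underside.
- scraper: Bystander, leave alone: flat scraper tool with a handle, 200 mm long, lying on the table.
- saucer: Bystander, leave alone: white saucer, 120 mm wide, 18 tall. Origin at centre of its underside.
There are look-alikes about, which are no part of the job. Leave any red look-alike of the tile alone. What is shaped like the easel but turquoise is not meant.

How it is judged:
By the outcome, as a careful person would: the job done as asked, in the order asked, and still so for the second after the job is handed in, with the robot touching nothing.
It also fails if it takes over 72 s, if anything falls off the work surface, if the arm or the gripper's body presses on something with over 40 N, if the wrist force passes 120 N, or if a joint passes its speed limit or range.

ROBOT

A 7-joint arm with a two-finger parallel gripper is mounted at the origin on the work surface. World frame = base frame: x ahead of the robot, y to its left, z up, the work surface at z = 0. Lengths are in m, angles in rad, forces in N, time in s.
With the tool pointing down it reaches from about 0.425 to 0.875 m from the base axis. Payload 4.7 kg.
Tool frame: the origin (TCP) lies at the very end of the fingers, on their centre line; the grasp point (between the pads) lies 19 mm behind it; x points along the fingers, z is the direction in which the jaws open and shut, and the axes are right-handed (so a half turn about x gives the same grasp; the last joint's range is limited). The gripper opens to 87 mm and grips with 3 to 60 N. Pads are 19 mm wide; open, the fingers measure 117 mm over their backs; the gripper's body (75 mm by 190 mm) begins 51 mm behind the grasp point.
Start: joints at [1.12, 0.321, -0.07, 1.45, 0.023, 1.371, -0.057], TCP at [0.291, -0.581, 0.223] pointing down, gripper open.
Joint ranges: [-2.86, 2.86], [-0.3, 2.09], [-1.38, 1.24], [0.06, 2.45], [-1.56, 4.7], [0.09, 2.05], [-2.69, 2.69]. Speed limits (rad/s): [2.57, 2.57, 3.14, 3.14, 3.14, 3.14, 3.14].

INTERFACE

Orientations are given as a rotation vector (axis times angle).
In Python, from bench import telemetry, viewer, workorder gives the robot as it stands.
- The arm moves only by the shell command python3 -m creep 'ROWS' [FORCE]. ROWS is JSON, a list of rows, each an object of numbers: "fingers": the opening, from 0 (shut) to 1 (fully open); "x", "y", "z": the shift along the tool's x, y, z in units of 40 mm (1.0 is 40 mm); "twist": the turn about the tool's x in units of 5 degrees (1.0 is 5 degrees). In form: [{"fingers": .., "x": .., "y": .., "z": .., "twist": ..}, ...]. A call has 1 to 20 rows; each row is the pose to reach, as a shift and turn from the pose commanded when the call began, along the tool's axes at that moment; what a row does not reach only later rows make up. A row lasts 1/12 s, in which the tool goes at most 41.7 mm and 7.16 degrees, less where a joint would pass 70% of its speed; a pose out of reach is approached as far as the arm can. A call with a gripper value outside its range is refused whole. The fingers move at their own pace and stop on an object; FORCE is the grip in N (left out, the last holds). Time passes only in rows, so rows that repeat a pose let the fingers close. It gives the time, the measured TCP pose, the force and the opening at its end, in the units of the state.
- telemetry.get_state(): the state, without advancing time (a new reading comes with each control period).
- viewer.get_image(name): name is "side" or "top" or "wrist"; returns a dict with "pixels" (400x640x3 uint8, red, green, blue), "z_map" (400x640 float32, m along the optical axis (not along the pixel's ray), 0 where there is no reading), "K" (3x3 intrinsics, pixels), "xyz" and "attitude" of the camera in the world. Camera axes: x right, y up, looking along -z (the intrinsics and any distortion apply to the point x, -y, -z); pixel columns grow to the right and rows downward; lengths in m; the calibration is good to about 2 mm. A picture is of the moment at which its call begins.
- workorder.close_job(): hands the job in, once; it reports no verdict.
The state is a dict: "time": time; "joint_positions": joint angles; "qd": joint speeds; "joint_torque": joint torques, N m; "position": TCP position; "tool_rot": TCP orientation; "ft_force": force on the tool from outside, world axes, zero at the start; "torque": the same for the moment, N m; "grip_width": opening from 0.0 (shut) to 1.0 (fully open).
Only numpy, scipy, OpenCV 4.12 (cv2) and the standard library are available. Lean on these libraries where they do the work, as an engineer would, in place of code of your own. Each camera call takes 0.05 s, during which the arm holds its last target.

## Working session

There is one attempt and no reset: what is moved stays moved. The work goes in short steps, Python scripts to look and compute and a shell command to move; the robot and the scene stay as the last step left them, time stands still between calls to the robot, and variables do not carry over. Pictures are saved under pics/ and viewed, and the job is handed in when it is done.

```bash
ls; mkdir -p pics; python3 - <<'E'
from bench import telemetry, viewer
import cv2,numpy as np
print(telemetry.get_state())
for n in ["side","top","wrist"]:
    d=viewer.get_image(n)
    cv2.imwrite(f"pics/{n}0.png",d["pixels"][:,:,::-1])
    np.savez(f"pics/{n}0.npz",**{k:np.array(v) for k,v in d.items()})
    print(n,d["K"],d["xyz"],d["attitude"],[k for k in d])
E
```

```text
pics
{'time': 0.0, 'joint_positions': array([ 1.1200962 ,  0.32184019, -0.07009605,  1.45166645,  0.02260695,
        1.37082366, -0.05690816]), 'qd': array([-7.37950539e-04, -1.31051965e-03, -6.88132028e-04, -3.82031711e-04,
        1.61473619e-03,  2.09479403e-05,  5.91603006e-04]), 'joint_torque': array([ 7.56492573e-04, -4.91282737e+01, -4.03596517e-01, -3.12526882e+01,
       -6.42141444e-02,  4.38247737e-02,  1.70065991e-04]), 'position': array([ 0.29106603, -0.58056127,  0.22145475]), 'tool_rot': array([ 0.86134465,  1.39569605, -0.85981156]), 'ft_force': array([ 0.72300105,  0.24485725, -0.24109101]), 'torque': array([ 0.02456794, -0.04748567,  0.0391433 ]), 'grip_width': 1.0015179341473601}
side [[450.33114729   0.         318.45119573]
 [  0.         450.33114729 198.63576329]
 [  0.           0.           1.        ]] [1.4470306  1.0588064  1.23048701] [0.42460038 1.0409769  2.1807109 ] ['pixels', 'z_map', 'K', 'xyz', 'attitude']
top [[492.66153793   0.         321.9360727 ]
 [  0.         492.66153793 203.30955665]
 [  0.           0.           1.        ]] [0.2481592  0.08408483 2.02804341] [ 0.09268738 -0.09571925 -1.54436363] ['pixels', 'z_map', 'K', 'xyz', 'attitude']
wrist [[280.93080009   0.         319.33917055]
 [  0.         280.93080009 198.0668094 ]
 [  0.           0.           1.        ]] [ 0.35040097 -0.55035539  0.38367167] [-0.21854974  0.13635135 -1.1002792 ] ['pixels', 'z_map', 'K', 'xyz', 'attitude']
```

View pics/side0.png

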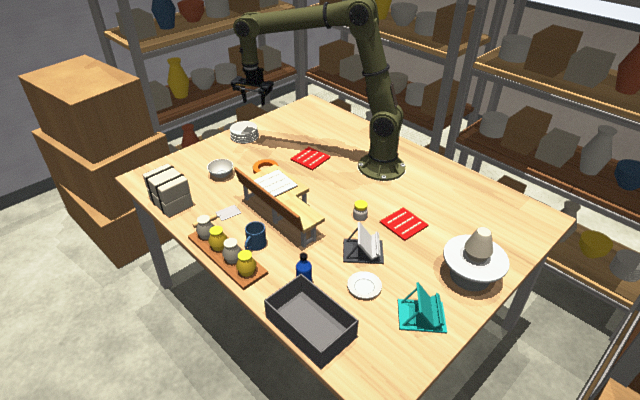

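View pics/top0.png

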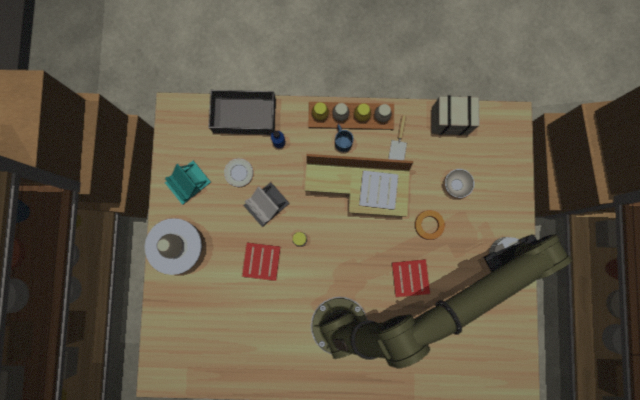

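View pics/wrist0.png

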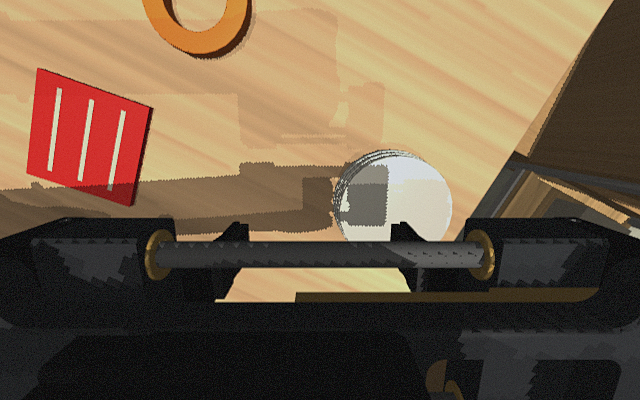

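```bash
cat > h.py <<'E'
import numpy as np,cv2
from scipy.spatial.transform import Rotation as R
def load(n): return dict(np.load(f"pics/{n}.npz"))
def snap(name,tag):
    from bench import viewer
    d=viewer.get_image(name); cv2.imwrite(f"pics/{tag}.png",d["pixels"][:,:,::-1])
    d={k:np.array(v) for k,v in d.items()}; np.savez(f"pics/{tag}.npz",**d); return d
def cloud(d):
    K=d["K"];z=d["z_map"];v,u=np.mgrid[0:z.shape[0],0:z.shape[1]]
    p=np.stack([(u-K[0,2])/K[0,0]*z,-(v-K[1,2])/K[1,1]*z,-z],-1)
    w=p@R.from_rotvec(d["attitude"]).as_matrix().T+d["xyz"]; w[z==0]=np.nan; return w
def ray(d,uv,h):
    K=d["K"];uv=np.atleast_2d(uv).astype(float)
    c=np.stack([(uv[:,0]-K[0,2])/K[0,0],-(uv[:,1]-K[1,2])/K[1,1],-np.ones(len(uv))],-1)@R.from_rotvec(d["attitude"]).as_matrix().T
    return d["xyz"]+c*((h-d["xyz"][2])/c[:,2])[:,None]
def crop(tag,u0,v0,u1,v1,s,out):
    im=cv2.imread(f"pics/{tag}.png")[v0:v1,u0:u1]; cv2.imwrite(f"pics/{out}.png",cv2.resize(im,None,fx=s,fy=s,interpolation=cv2.INTER_CUBIC))
E
python3 - <<'E'
from h import *
print(R.from_rotvec([0.86134465,1.39569605,-0.85981156]).as_matrix().round(3))
crop("top0",170,90,470,260,2.6,"topc"); crop("side0",200,130,450,340,3,"sidec")
for n in ["top0","side0"]:
    w=cloud(load(n)); print(n,np.nanmedian(w[...,2][150:250,200:400]), )
    uv={"top0":[(380,190),(330,180),(268,205),(220,260),(300,240),(278,140)],"side0":[(275,183),(305,215),(370,240),(360,208)]}[n]
    for u,v in uv: print((u,v),w[v,u].round(4))
E
```

```text
[[-0.001  0.894  0.448]
 [ 0.002  0.448 -0.894]
 [-1.    -0.    -0.002]]
top0 0.003741071994640688
(380, 190) [ 0.5393 -0.1447  0.1046]
(330, 180) [0.5752 0.0535 0.1001]
(268, 205) [0.4721 0.298  0.0765]
(220, 260) [ 0.2499  0.4949 -0.0047]
(300, 240) [0.3363 0.1666 0.0699]
(278, 140) [0.7308 0.2646 0.1058]
side0 0.004454461089634876
(275, 183) [ 0.5357 -0.1394  0.1074]
(305, 215) [0.5789 0.0911 0.1021]
(370, 240) [0.4472 0.3107 0.0349]
(360, 208) [0.3677 0.1855 0.0714]
```

View pics/topc.png

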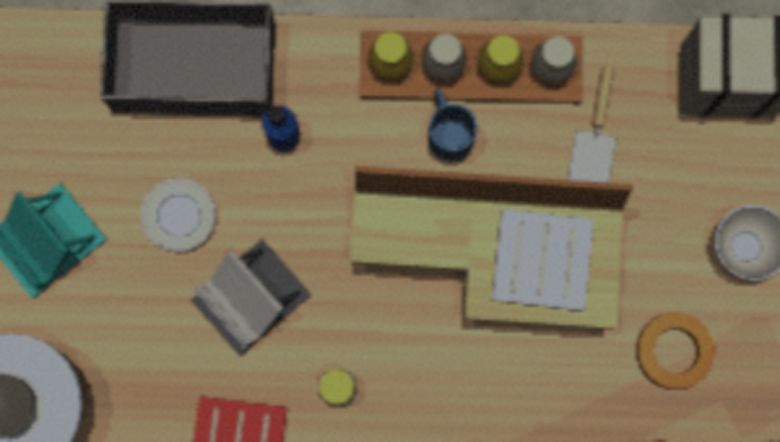

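View pics/sidec.png

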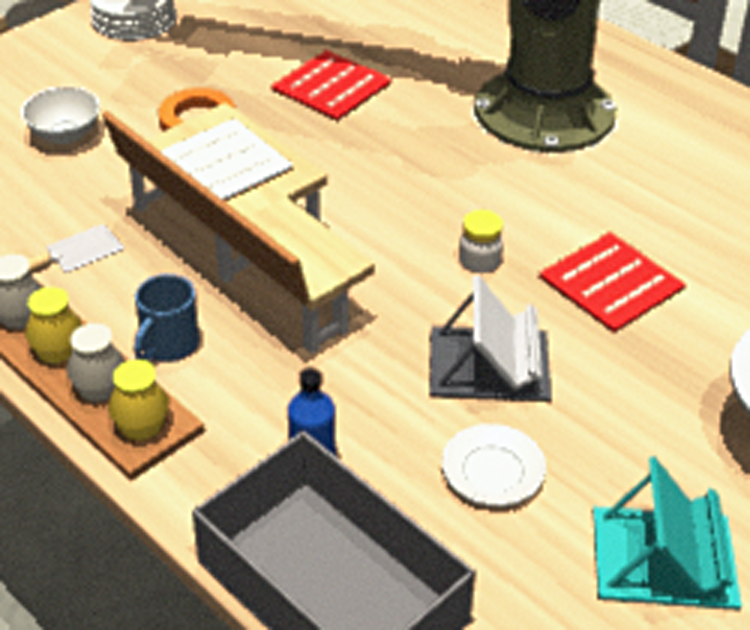

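```bash
python3 - <<'E'
from h import *
for n in ["top0","side0"]:
    d=load(n); w=cloud(d); hsv=cv2.cvtColor(d["pixels"],cv2.COLOR_RGB2HSV)
    reg=(w[...,0]>.38)&(w[...,0]<.72)&(w[...,1]>-.35)&(w[...,1]<.2)
    # tile
    m=(reg&(w[...,2]>.085)&(w[...,2]<.125)&(hsv[...,1]<60)&(hsv[...,2]>90)).astype(np.uint8)
    m=cv2.morphologyEx(m,cv2.MORPH_CLOSE,np.ones((5,5)))
    c=max(cv2.findContours(m,0,cv2.CHAIN_APPROX_NONE)[0],key=cv2.contourArea)
    P=ray(d,c[:,0,:],0.110)[:,:2].astype(np.float32)
    r=cv2.minAreaRect(P*1000); print(n,"tile",r, "area",cv2.contourArea(P*1000)**.5)
    # stand top: level points
    m=(reg&(w[...,2]>.085)&(w[...,2]<.115)).astype(np.uint8)
    m=cv2.morphologyEx(m,cv2.MORPH_OPEN,np.ones((3,3)))
    c=max(cv2.findContours(m,0,cv2.CHAIN_APPROX_NONE)[0],key=cv2.contourArea)
    P=ray(d,c[:,0,:],0.100)[:,:2].astype(np.float32)*1000
    a=cv2.approxPolyDP(P.reshape(-1,1,2),9,True)[:,0]; print(n,"top poly",a.round(0).tolist())
    # backboard
    m=reg&(w[...,2]>.12)&(w[...,2]<.2)&(w[...,0]>.5)
    Q=w[m]; 
    print("bb n",len(Q),Q.min(0),Q.max(0))
    if len(Q):
        q=Q[Q[:,2]>.165]; vx,vy,x0,y0=cv2.fitLine(q[:,:2].astype(np.float32),cv2.DIST_HUBER,0,.01,.01).ravel(); print("bb top dir",np.degrees(np.arctan2(vy,vx)),x0,y0,q[:,2].mean(), q[:,1].min(),q[:,1].max())
E
```

```text
top0 tile ((541.2176513671875, -137.97122192382812), (143.1640625, 144.7583465576172), 84.70059204101562) area 139.81834353936566
top0 top poly [[641.0, 151.0], [533.0, 155.0], [527.0, 41.0], [540.0, 37.0], [528.0, 33.0], [525.0, -23.0], [450.0, -24.0], [439.0, -248.0], [623.0, -256.0]]
bb n 929 [ 0.51026958 -0.25722057  0.12008602] [0.66293771 0.14975243 0.18952566]
bb top dir 87.62229 0.64712477 -0.051723395 0.17550625917925827 -0.2572205655247542 0.14890257383710112
side0 tile ((532.3789672851562, -139.80194091796875), (146.3489532470703, 125.01268768310547), 85.14131927490234) area 129.49758833580245
side0 top poly [[452.0, -255.0], [567.0, -262.0], [580.0, -245.0], [575.0, -144.0], [586.0, -117.0], [570.0, -111.0], [521.0, -139.0], [587.0, -72.0], [595.0, 80.0], [642.0, 144.0], [633.0, 160.0], [563.0, 151.0], [545.0, 160.0], [533.0, 148.0], [526.0, -14.0], [454.0, -27.0], [442.0, -246.0]]
bb n 697 [ 0.63504797 -0.26622293  0.12004867] [0.66574219 0.14978482 0.18637463]
bb top dir 87.5996 0.6541567 -0.047577344 0.17578327098385907 -0.26622292749999144 0.14720578216879388
```

```bash
cat >> h.py <<'E'
S0=np.array([0.630,-0.029]); SY=np.radians(-2.5)
def s2w(x,y,z): # mm stand -> m world
    c,s=np.cos(SY),np.sin(SY); return np.array([S0[0]+(c*x-s*y)/1e3,S0[1]+(s*x+c*y)/1e3,z/1e3])
def w2s(p):
    c,s=np.cos(SY),np.sin(SY); d=(np.array(p[:2])-S0)*1e3; return np.array([c*d[0]+s*d[1],-s*d[0]+c*d[1],p[2]*1e3])
def rel(p,zyaw=None):
    "row numbers from measured pose to world p, tool z heading zyaw deg"
    from bench import telemetry
    s=telemetry.get_state(); M=R.from_rotvec(s["tool_rot"]).as_matrix()
    d=M.T@(p-s["position"])/0.04
    h=np.degrees(np.arctan2(M[1,2],M[0,2])); t=0 if zyaw is None else -((zyaw-h+180)%360-180)/5
    print("x %.2f y %.2f z %.2f twist %.2f | heading %.1f r %.3f"%(*d,t,h,np.hypot(*p[:2])))
def st():
    from bench import telemetry
    s=telemetry.get_state(); M=R.from_rotvec(s["tool_rot"]).as_matrix()
    print("t %.2f"%s["time"],"world",s["position"].round(4),"stand",w2s(s["position"]).round(1),"head %.1f tilt %.1f"%(np.degrees(np.arctan2(M[1,2],M[0,2])),np.degrees(np.arccos(-M[2,0]))),"F",s["ft_force"].round(1),"g %.3f"%s["grip_width"],"q",s["joint_positions"].round(2))
E
python3 - <<'E'
from h import *
rel(s2w(-178,-110,170),-92.5); rel(s2w(-178,-110,104),-92.5)
E
```

```text
x 1.30 y 8.53 z -8.29 twist 5.83 | heading -63.4 r 0.466
x 2.95 y 8.53 z -8.29 twist 5.83 | heading -63.4 r 0.466
```

```bash
python3 -m creep '[{"fingers":1,"x":0.6,"y":4,"z":-4,"twist":3},{"fingers":1,"x":1,"y":8.53,"z":-8.29,"twist":5.83},{"fingers":1,"x":1.3,"y":8.53,"z":-8.29,"twist":5.83},{"fingers":1,"x":1.3,"y":8.53,"z":-8.29,"twist":5.83},{"fingers":1,"x":1.3,"y":8.53,"z":-8.29,"twist":5.83},{"fingers":1,"x":1.3,"y":8.53,"z":-8.29,"twist":5.83},{"fingers":1,"x":1.3,"y":8.53,"z":-8.29,"twist":5.83},{"fingers":1,"x":1.3,"y":8.53,"z":-8.29,"twist":5.83},{"fingers":1,"x":1.3,"y":8.53,"z":-8.29,"twist":5.83},{"fingers":1,"x":1.3,"y":8.53,"z":-8.29,"twist":5.83},{"fingers":1,"x":1.3,"y":8.53,"z":-8.29,"twist":5.83},{"fingers":1,"x":1.3,"y":8.53,"z":-8.29,"twist":5.83},{"fingers":1,"x":1.3,"y":8.53,"z":-8.29,"twist":5.83},{"fingers":1,"x":1.3,"y":8.53,"z":-8.29,"twist":5.83},{"fingers":1,"x":1.3,"y":8.53,"z":-8.29,"twist":5.83},{"fingers":1,"x":1.3,"y":8.53,"z":-8.29,"twist":5.83}]'; python3 - <<'E'
from h import *
st(); rel(s2w(-178,-110,104),-92.5)
snap("wrist","w1")
E
```

```text
time: 1.48
position: [0.4472, -0.1333, 0.1705]
tool_rot: [1.243, 1.187, -1.244]
ft_force: [0.4, -0.6, 0.8]
grip_width: 1.002
t 1.48 world [ 0.4472 -0.1333  0.1705] stand [-178.  -112.2  170.5] head -92.7 tilt 0.0 F [ 0.4 -0.6  0.8] g 1.002 q [ 0.64 -0.02 -0.4   1.94 -0.01  1.22 -1.37]
x 1.66 y 0.00 z -0.05 twist -0.03 | heading -92.7 r 0.466
```

View pics/w1.png

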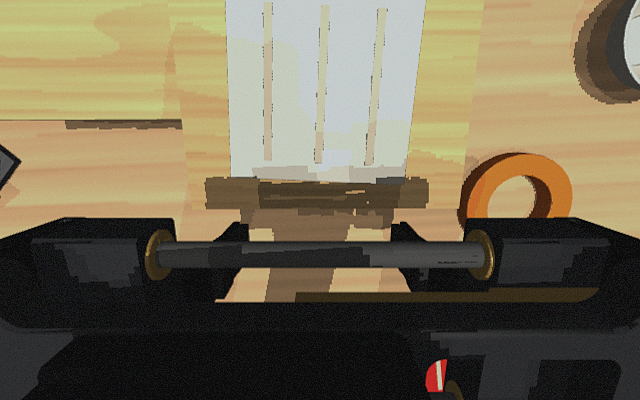

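```bash
python3 -m creep '[{"fingers":1,"x":0.8,"z":-0.05},{"fingers":1,"x":1.4,"z":-0.05},{"fingers":1,"x":1.62,"z":-0.05},{"fingers":1,"x":1.62,"y":0,"z":-0.05},{"fingers":1,"x":1.62,"y":0.1,"z":-0.05},{"fingers":1,"x":1.62,"y":0.2,"z":-0.05},{"fingers":1,"x":1.62,"y":0.3,"z":-0.05},{"fingers":1,"x":1.62,"y":0.4,"z":-0.05},{"fingers":1,"x":1.62,"y":0.5,"z":-0.05},{"fingers":1,"x":1.62,"y":0.5,"z":-0.05}]'; python3 - <<'E'
from h import *
st()
snap("wrist","w2")
E
```

```text
t 1.53 world [ 0.4473 -0.1333  0.1705] stand [-178.  -112.2  170.5] head -92.7 tilt 0.0 F [ 0.4 -0.2 -0.6] g 1.003 q [ 0.64 -0.02 -0.4   1.94 -0.01  1.22 -1.37]$[0]: bad value
```

View pics/w2.png

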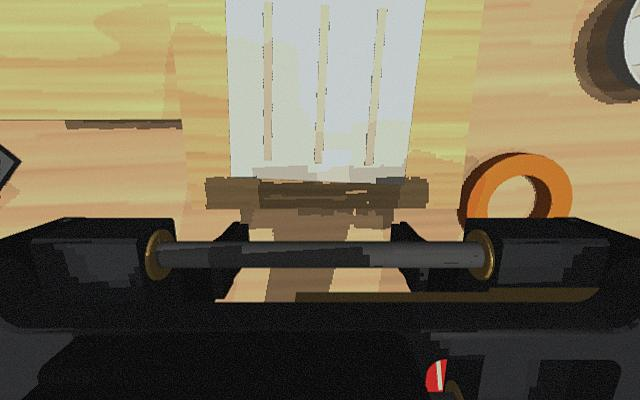

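All five keys are needed in each row.

```bash
python3 -m creep '[{"fingers":1,"x":0.8,"y":0,"z":-0.05,"twist":0},{"fingers":1,"x":1.4,"y":0,"z":-0.05,"twist":0},{"fingers":1,"x":1.62,"y":0,"z":-0.05,"twist":0},{"fingers":1,"x":1.62,"y":0,"z":-0.05,"twist":0},{"fingers":1,"x":1.62,"y":0.1,"z":-0.05,"twist":0},{"fingers":1,"x":1.62,"y":0.2,"z":-0.05,"twist":0},{"fingers":1,"x":1.62,"y":0.3,"z":-0.05,"twist":0},{"fingers":1,"x":1.62,"y":0.4,"z":-0.05,"twist":0},{"fingers":1,"x":1.62,"y":0.5,"z":-0.05,"twist":0},{"fingers":1,"x":1.62,"y":0.5,"z":-0.05,"twist":0}]'; python3 - <<'E'
from h import *
st()
snap("wrist","w2")
E
```

```text
time: 2.42
position: [0.4688, -0.1309, 0.1063]
tool_rot: [1.242, 1.187, -1.241]
ft_force: [-1.3, 0.4, 0.4]
grip_width: 1.001
t 2.42 world [ 0.4688 -0.1309  0.1063] stand [-156.6 -108.8  106.3] head -92.5 tilt 0.1 F [-1.3  0.4  0.4] g 1.001 q [ 0.62  0.09 -0.42  1.98  0.04  1.08 -1.43]
```

View pics/w2.png

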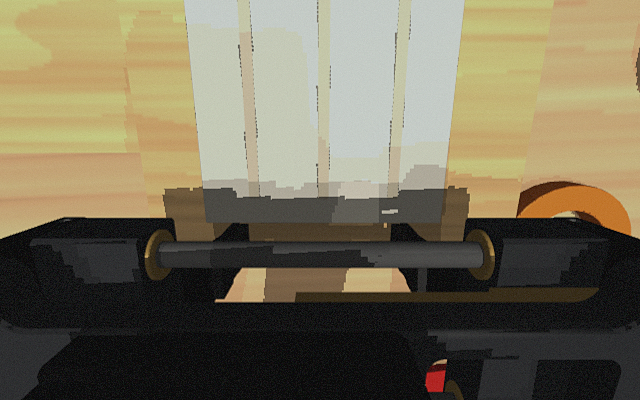

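```bash
python3 -m creep '[{"fingers":1,"x":0,"y":0.07,"z":0,"twist":0},{"fingers":1,"x":0,"y":0.14,"z":0,"twist":0},{"fingers":1,"x":0,"y":0.2,"z":0,"twist":0},{"fingers":1,"x":0,"y":0.2,"z":0,"twist":0}]'; python3 -m creep '[{"fingers":1,"x":0,"y":0.06,"z":0,"twist":0},{"fingers":1,"x":0,"y":0.06,"z":0,"twist":0}]'; python3 -c "
from h import *
st()"
```

```text
time: 2.8
position: [0.4751, -0.1307, 0.1056]
tool_rot: [1.24, 1.19, -1.243]
ft_force: [-6.1, 0.4, 4.2]
grip_width: 1.002
time: 2.97
position: [0.4752, -0.1307, 0.1054]
tool_rot: [1.238, 1.194, -1.247]
ft_force: [-11.4, 0.4, 8.6]
grip_width: 1.003
t 2.97 world [ 0.4752 -0.1307  0.1054] stand [-150.2 -108.4  105.4] head -92.5 tilt 0.4 F [-11.4   0.4   8.6] g 1.003 q [ 0.61  0.11 -0.42  1.96  0.05  1.09 -1.44]
```

```bash
python3 -m creep '[{"fingers":1,"x":0,"y":-0.5,"z":0,"twist":0},{"fingers":0.7,"x":-0.8,"y":-0.5,"z":0,"twist":0},{"fingers":0.7,"x":-1.9,"y":-0.4,"z":0.5,"twist":-1.4},{"fingers":0.7,"x":-1.9,"y":0,"z":1,"twist":-2.8},{"fingers":0.7,"x":-1.9,"y":0.2,"z":1.5,"twist":-4.2},{"fingers":0.7,"x":-1.9,"y":0.4,"z":2,"twist":-5.6},{"fingers":0.7,"x":-1.9,"y":0.6,"z":2.59,"twist":-7},{"fingers":0.7,"x":-1.9,"y":0.8,"z":2.59,"twist":-8.4},{"fingers":0.7,"x":-1.9,"y":1,"z":2.59,"twist":-9.8},{"fingers":0.7,"x":-1.9,"y":1.2,"z":2.59,"twist":-11.2},{"fingers":0.7,"x":-1.9,"y":1.4,"z":2.59,"twist":-12.6},{"fingers":0.7,"x":-1.9,"y":1.5,"z":2.59,"twist":-14},{"fingers":0.7,"x":-1.9,"y":1.5,"z":2.59,"twist":-15.4},{"fingers":0.7,"x":-1.9,"y":1.5,"z":2.59,"twist":-16.8},{"fingers":0.7,"x":-1.9,"y":1.5,"z":2.59,"twist":-18},{"fingers":0.7,"x":-1.9,"y":1.5,"z":2.59,"twist":-18},{"fingers":0.7,"x":-1.9,"y":1.5,"z":2.59,"twist":-18}]';  python3 - <<'E'
from h import *
st();rel(s2w(-90,-212,105),-2.5)
snap("top","t3");crop("t3",170,90,470,260,2.6,"t3c")
E
```

```text
time: 4.38
position: [0.5344, -0.2371, 0.1817]
tool_rot: [0.037, 1.569, -0.037]
ft_force: [-0.3, 0.2, 0.5]
grip_width: 0.699
t 4.38 world [ 0.5344 -0.2371  0.1817] stand [ -86.4 -212.1  181.7] head -2.7 tilt 0.1 F [-0.3  0.2  0.5] g 0.699 q [ 0.77  0.24 -0.46  1.66  0.11  1.27  0.24]
x 1.92 y 0.00 z -0.09 twist -0.04 | heading -2.7 r 0.581
```

View pics/t3c.png

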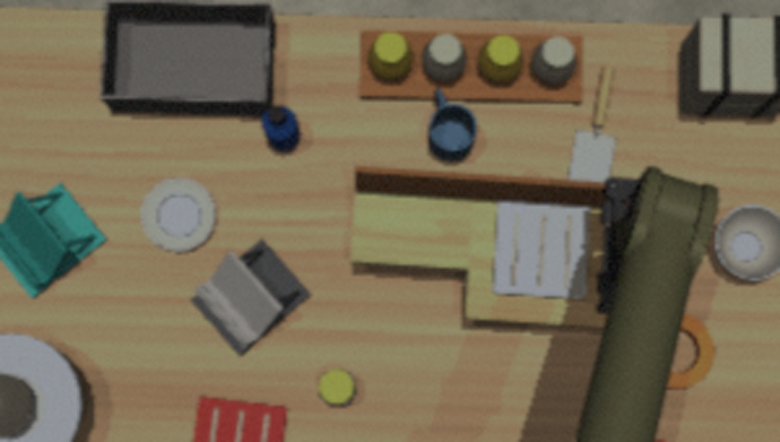

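```bash
python3 -m creep '[{"fingers":0.7,"x":1,"y":0,"z":-0.14,"twist":0},{"fingers":0.7,"x":1.7,"y":0,"z":-0.14,"twist":0},{"fingers":0.7,"x":1.92,"y":0,"z":-0.14,"twist":0},{"fingers":0.7,"x":1.92,"y":0,"z":-0.14,"twist":0},{"fingers":0.7,"x":1.92,"y":0.2,"z":-0.14,"twist":0},{"fingers":0.7,"x":1.92,"y":0.35,"z":-0.14,"twist":0},{"fingers":0.7,"x":1.92,"y":0.5,"z":-0.14,"twist":0},{"fingers":0.7,"x":1.92,"y":0.7,"z":-0.14,"twist":0},{"fingers":0.7,"x":1.92,"y":0.9,"z":-0.14,"twist":0},{"fingers":0.7,"x":1.92,"y":1.1,"z":-0.14,"twist":0},{"fingers":0.7,"x":1.92,"y":1.3,"z":-0.14,"twist":0},{"fingers":0.7,"x":1.92,"y":1.5,"z":-0.14,"twist":0},{"fingers":0.7,"x":1.92,"y":1.5,"z":-0.14,"twist":0}]';  python3 - <<'E'
from h import *
st()
snap("top","t4");crop("t4",170,90,470,260,2.6,"t4c")
E
```

```text
time: 5.52
position: [0.5313, -0.1747, 0.1056]
tool_rot: [0.033, 1.569, -0.032]
ft_force: [0.7, -1.4, 1.4]
grip_width: 0.698
t 5.52 world [ 0.5313 -0.1747  0.1056] stand [ -92.2 -149.8  105.6] head -2.4 tilt 0.1 F [ 0.7 -1.4  1.4] g 0.698 q [ 0.7   0.25 -0.49  1.81  0.13  1.11  0.13]
```

View pics/t4c.png

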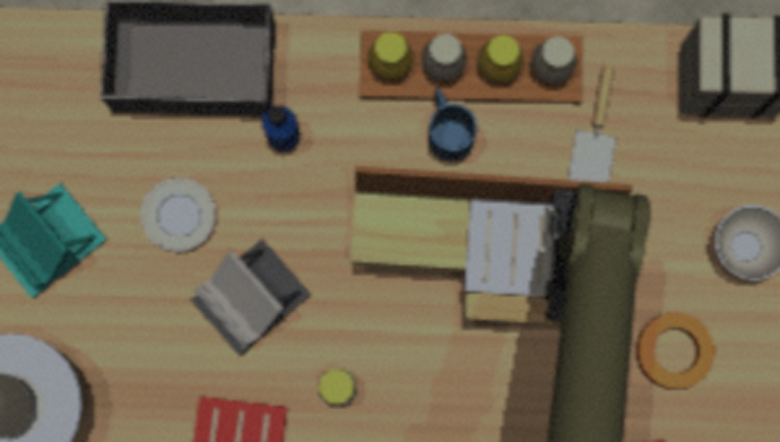

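```bash
python3 -m creep '[{"fingers":0.7,"x":0,"y":0.2,"z":0,"twist":0},{"fingers":0.7,"x":0,"y":0.4,"z":0,"twist":0},{"fingers":0.7,"x":0,"y":0.65,"z":0,"twist":0},{"fingers":0.7,"x":0,"y":0.9,"z":0,"twist":0},{"fingers":0.7,"x":0,"y":1.15,"z":0,"twist":0},{"fingers":0.7,"x":0,"y":1.4,"z":0,"twist":0},{"fingers":0.7,"x":0,"y":1.65,"z":0,"twist":0},{"fingers":0.7,"x":0,"y":1.9,"z":0,"twist":0},{"fingers":0.7,"x":0,"y":2.15,"z":0,"twist":0},{"fingers":0.7,"x":0,"y":2.4,"z":0,"twist":0},{"fingers":0.7,"x":0,"y":2.65,"z":0,"twist":0},{"fingers":0.7,"x":0,"y":2.9,"z":0,"twist":0},{"fingers":0.7,"x":0,"y":3.15,"z":0,"twist":0},{"fingers":0.7,"x":0,"y":3.4,"z":0,"twist":0},{"fingers":0.7,"x":0,"y":3.6,"z":0,"twist":0},{"fingers":0.7,"x":0,"y":3.8,"z":0,"twist":0},{"fingers":0.7,"x":0,"y":3.9,"z":0,"twist":0},{"fingers":0.7,"x":0,"y":4,"z":0,"twist":0},{"fingers":0.7,"x":0,"y":4,"z":0,"twist":0}]';  python3 - <<'E'
from h import *
st()
snap("top","t5");crop("t5",170,90,470,260,2.6,"t5c")
E
```

```text
time: 7.15
position: [0.5376, -0.016, 0.1049]
tool_rot: [0.034, 1.571, -0.033]
ft_force: [-0.4, 0.4, 0.2]
grip_width: 0.704
t 7.15 world [ 0.5376 -0.016   0.1049] stand [-92.9   9.  104.9] head -2.5 tilt 0.0 F [-0.4  0.4  0.2] g 0.704 q [ 0.51  0.22 -0.59  1.86  0.14  1.1  -0.17]
```

View pics/t5c.png

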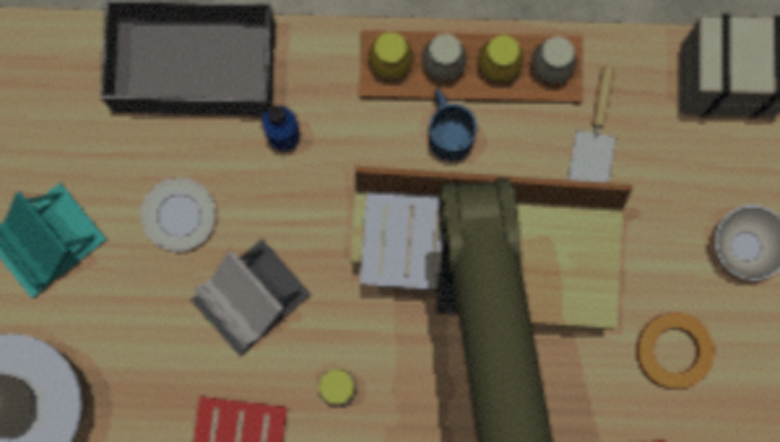

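```bash
python3 -m creep '[{"fingers":0.7,"x":0,"y":-0.4,"z":0,"twist":0},{"fingers":0.7,"x":-0.9,"y":-0.4,"z":-0.3,"twist":0},{"fingers":0.7,"x":-1.9,"y":-0.3,"z":-0.8,"twist":1.4},{"fingers":0.7,"x":-1.9,"y":0,"z":-1.3,"twist":2.8},{"fingers":0.8,"x":-1.9,"y":0.3,"z":-1.7,"twist":4.2},{"fingers":0.8,"x":-1.9,"y":0.7,"z":-2.05,"twist":5.6},{"fingers":0.8,"x":-1.9,"y":1.1,"z":-2.05,"twist":7},{"fingers":0.8,"x":-1.9,"y":1.4,"z":-2.05,"twist":8.4},{"fingers":0.8,"x":-1.9,"y":1.7,"z":-2.05,"twist":9.8},{"fingers":0.8,"x":-1.9,"y":2,"z":-2.05,"twist":11.2},{"fingers":0.8,"x":-1.9,"y":2,"z":-2.05,"twist":12.6},{"fingers":0.8,"x":-1.9,"y":2,"z":-2.05,"twist":14},{"fingers":0.8,"x":-1.9,"y":2,"z":-2.05,"twist":15.4},{"fingers":0.8,"x":-1.9,"y":2,"z":-2.05,"twist":16.8},{"fingers":0.8,"x":-1.9,"y":2,"z":-2.05,"twist":18},{"fingers":0.8,"x":-1.9,"y":2,"z":-2.05,"twist":18},{"fingers":0.8,"x":-1.9,"y":2,"z":-2.05,"twist":18}]';  python3 - <<'E'
from h import *
st();rel(s2w(-175,89,85),-92.5)
d=snap("top","t6");crop("t6",170,90,470,260,2.6,"t6c")
E
```

```text
time: 8.62
position: [0.4592, 0.0666, 0.181]
tool_rot: [1.24, 1.19, -1.239]
ft_force: [-0.2, -0.8, 0.8]
grip_width: 0.805
t 8.62 world [0.4592 0.0666 0.181 ] stand [-174.8   88.   181. ] head -92.4 tilt 0.0 F [-0.2 -0.8  0.8] g 0.805 q [ 0.51 -0.03 -0.69  1.93 -0.02  1.24 -1.78]
x 2.40 y -0.01 z -0.02 twist 0.03 | heading -92.4 r 0.464
```

View pics/t6c.png

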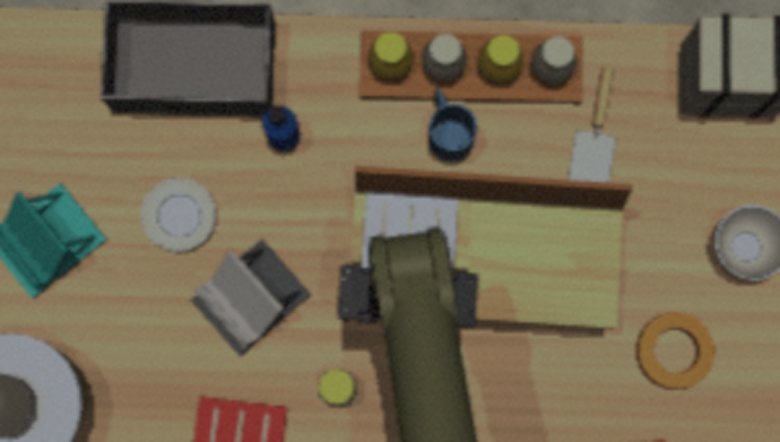

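```bash
python3 -m creep '[{"fingers":0.8,"x":1,"y":0,"z":0,"twist":0},{"fingers":0.8,"x":1.9,"y":0,"z":0,"twist":0},{"fingers":0.8,"x":2.4,"y":0,"z":0,"twist":0},{"fingers":0.8,"x":2.4,"y":0.1,"z":0,"twist":0},{"fingers":0.8,"x":2.4,"y":0.3,"z":0,"twist":0},{"fingers":0.8,"x":2.4,"y":0.45,"z":0,"twist":0},{"fingers":0.8,"x":2.4,"y":0.6,"z":0,"twist":0},{"fingers":0.8,"x":2.4,"y":0.7,"z":0,"twist":0},{"fingers":0.8,"x":2.4,"y":0.7,"z":0,"twist":0}]';  python3 - <<'E'
from h import *
st()
d=snap("side","s7");crop("s7",200,130,450,340,3,"s7c")
E
```

```text
time: 9.42
position: [0.4839, 0.0654, 0.0857]
tool_rot: [1.236, 1.194, -1.249]
ft_force: [-14.5, 0.2, 9.9]
grip_width: 0.798
t 9.42 world [0.4839 0.0654 0.0857] stand [-150.1   88.    85.7] head -92.5 tilt 0.5 F [-14.5   0.2   9.9] g 0.798 q [ 0.47  0.16 -0.7   1.98  0.12  1.06 -1.9 ]
```

View pics/s7c.png

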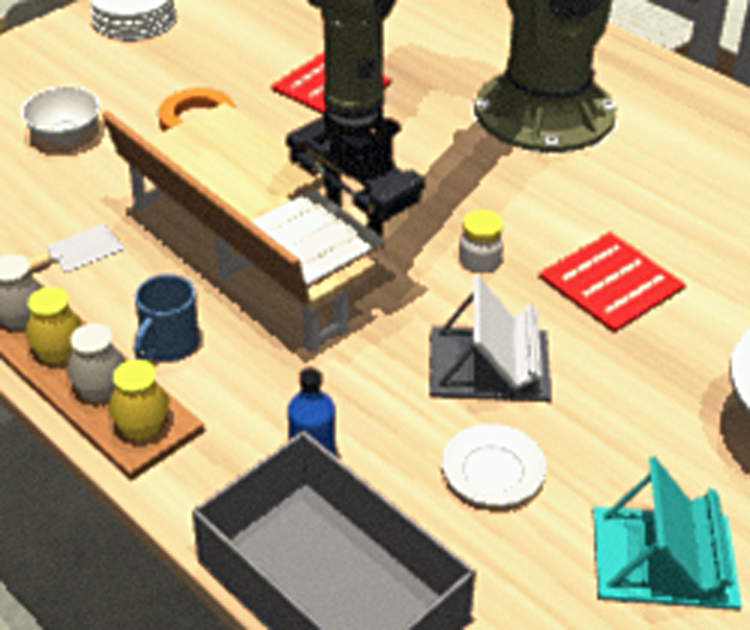

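```bash
python3 -m creep '[{"fingers":0.8,"x":-0.15,"y":0,"z":0,"twist":0},{"fingers":0.8,"x":-0.3,"y":0,"z":0,"twist":0},{"fingers":0.8,"x":-0.45,"y":0,"z":0,"twist":0},{"fingers":0.8,"x":-0.6,"y":0.05,"z":0,"twist":0},{"fingers":0.8,"x":-0.6,"y":0.05,"z":0,"twist":0}]';  python3 - <<'E'
from h import *
st()
d=snap("side","s8");crop("s8",240,130,400,270,4,"s8c")
E
```

```text
time: 9.88
position: [0.4858, 0.0653, 0.1095]
tool_rot: [1.236, 1.194, -1.248]
ft_force: [-11.0, 0.2, -0.9]
grip_width: 0.796
t 9.88 world [0.4858 0.0653 0.1095] stand [-148.2   87.9  109.5] head -92.5 tilt 0.5 F [-11.    0.2  -0.9] g 0.796 q [ 0.48  0.13 -0.71  1.95  0.09  1.1  -1.87]
```

View pics/s8c.png

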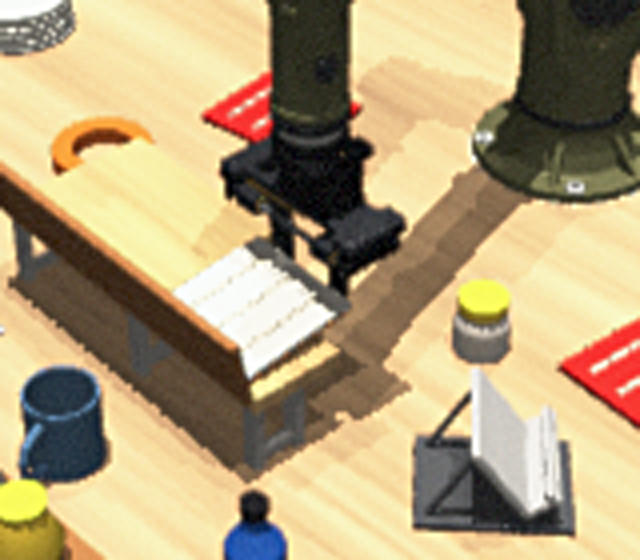

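```bash
python3 -m creep '[{"fingers":0.8,"x":-0.3,"y":0.06,"z":0,"twist":0},{"fingers":0.8,"x":-0.6,"y":0.125,"z":0,"twist":0},{"fingers":0.8,"x":-0.88,"y":0.23,"z":0,"twist":0},{"fingers":0.8,"x":-1.15,"y":0.34,"z":0,"twist":0},{"fingers":0.8,"x":-1.4,"y":0.49,"z":0,"twist":0},{"fingers":0.8,"x":-1.65,"y":0.65,"z":0,"twist":0},{"fingers":0.8,"x":-1.87,"y":0.84,"z":0,"twist":0},{"fingers":0.8,"x":-2.08,"y":1.04,"z":0,"twist":0},{"fingers":0.8,"x":-2.26,"y":1.27,"z":0,"twist":0},{"fingers":0.8,"x":-2.42,"y":1.51,"z":0,"twist":0},{"fingers":0.8,"x":-2.42,"y":1.51,"z":0,"twist":0}]';  python3 - <<'E'
from h import *
st()
d=snap("side","s9");crop("s9",240,130,400,270,4,"s9c")
E
```

```text
time: 10.85
position: [0.5528, 0.0624, 0.209]
tool_rot: [1.245, 1.184, -1.237]
ft_force: [-1.4, -0.2, 0.8]
grip_width: 0.795
t 10.85 world [0.5528 0.0624 0.209 ] stand [-81.1  87.9 209. ] head -92.5 tilt 0.3 F [-1.4 -0.2  0.8] g 0.795 q [ 0.47  0.18 -0.7   1.69  0.12  1.31 -1.87]
```

View pics/s9c.png

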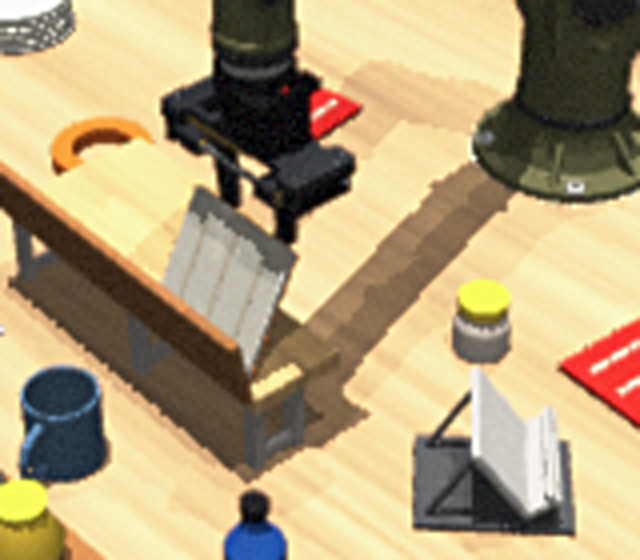

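```bash
python3 -m creep '[{"fingers":0.8,"x":-0.14,"y":0.26,"z":0,"twist":0},{"fingers":0.8,"x":-0.26,"y":0.52,"z":0,"twist":0},{"fingers":0.8,"x":-0.35,"y":0.8,"z":0,"twist":0},{"fingers":0.8,"x":-0.42,"y":1.1,"z":0,"twist":0},{"fingers":0.8,"x":-0.45,"y":1.3,"z":0,"twist":0},{"fingers":0.8,"x":-0.48,"y":1.45,"z":0,"twist":0},{"fingers":0.8,"x":-0.48,"y":1.55,"z":0,"twist":0},{"fingers":0.8,"x":-0.48,"y":1.6,"z":0,"twist":0},{"fingers":0.8,"x":-0.48,"y":1.6,"z":0,"twist":0}]';  python3 - <<'E'
from h import *
st()
d=snap("side","s10");crop("s10",240,130,400,270,4,"s10c")
E
```

```text
time: 11.65
position: [0.6134, 0.0596, 0.2247]
tool_rot: [1.241, 1.189, -1.242]
ft_force: [-0.9, -0.5, -0.0]
grip_width: 0.798
t 11.65 world [0.6134 0.0596 0.2247] stand [-20.5  87.8 224.7] head -92.5 tilt 0.0 F [-0.9 -0.5 -0. ] g 0.798 q [ 0.41  0.32 -0.68  1.52  0.2   1.38 -1.9 ]
```

View pics/s10c.png

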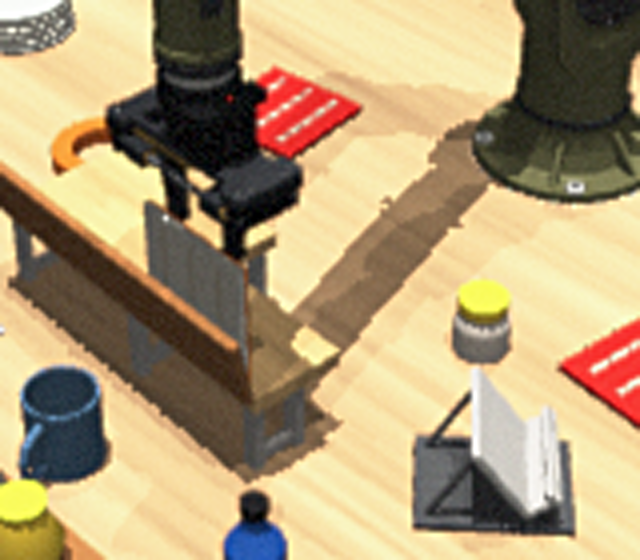

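```bash
python3 -m creep '[{"fingers":0.8,"x":0,"y":0.05,"z":0,"twist":0},{"fingers":0.8,"x":0,"y":0.1,"z":0,"twist":0},{"fingers":0.8,"x":0,"y":0.15,"z":0,"twist":0},{"fingers":0.8,"x":0,"y":0.2,"z":0,"twist":0},{"fingers":0.8,"x":0,"y":0.25,"z":0,"twist":0},{"fingers":0.8,"x":0,"y":0.3,"z":0,"twist":0},{"fingers":0.8,"x":0,"y":0.35,"z":0,"twist":0},{"fingers":0.8,"x":0,"y":0.4,"z":0,"twist":0},{"fingers":0.8,"x":0,"y":0.45,"z":0,"twist":0},{"fingers":0.8,"x":0,"y":0.5,"z":0,"twist":0},{"fingers":0.8,"x":0,"y":0.55,"z":0,"twist":0},{"fingers":0.8,"x":0,"y":0.6,"z":0,"twist":0},{"fingers":0.8,"x":0,"y":0.6,"z":0,"twist":0},{"fingers":0.8,"x":0,"y":0.6,"z":0,"twist":0}]';  python3 - <<'E'
from h import *
st()
d=snap("side","s11");crop("s11",240,130,400,270,4,"s11c")
E
```

```text
time: 12.87
position: [0.6375, 0.0586, 0.2249]
tool_rot: [1.241, 1.188, -1.242]
ft_force: [-0.4, 0.2, -0.8]
grip_width: 0.801
t 12.87 world [0.6375 0.0586 0.2249] stand [  3.7  87.8 224.9] head -92.5 tilt 0.0 F [-0.4  0.2 -0.8] g 0.801 q [ 0.38  0.37 -0.67  1.46  0.23  1.4  -1.91]
```

View pics/s11c.png

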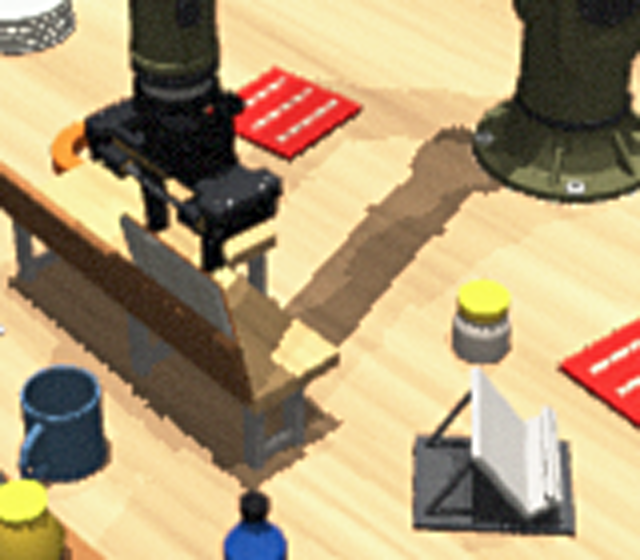

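```bash
python3 -m creep '[{"fingers":0.8,"x":0,"y":-0.5,"z":0,"twist":0},{"fingers":0.8,"x":-0.3,"y":-1,"z":0,"twist":0},{"fingers":1,"x":-1.2,"y":-1.8,"z":0,"twist":-1.4},{"fingers":1,"x":-2.1,"y":-2.2,"z":0,"twist":-2.8},{"fingers":1,"x":-2.7,"y":-2.2,"z":0,"twist":-4.2},{"fingers":1,"x":-2.7,"y":-2.2,"z":0,"twist":-5.6},{"fingers":1,"x":-2.7,"y":-2.2,"z":0,"twist":-7},{"fingers":1,"x":-2.7,"y":-2.2,"z":0,"twist":-8.4},{"fingers":1,"x":-2.7,"y":-2.2,"z":0,"twist":-9.8},{"fingers":1,"x":-2.7,"y":-2.2,"z":0,"twist":-11.2},{"fingers":1,"x":-2.7,"y":-2.2,"z":0,"twist":-12.6},{"fingers":1,"x":-2.7,"y":-2.2,"z":0,"twist":-14},{"fingers":1,"x":-2.7,"y":-2.2,"z":0,"twist":-15.4},{"fingers":1,"x":-2.7,"y":-2.2,"z":0,"twist":-16.8},{"fingers":1,"x":-2.7,"y":-2.2,"z":0,"twist":-18},{"fingers":1,"x":-2.7,"y":-2.2,"z":0,"twist":-18}]';  python3 - <<'E'
from h import *
st()
snap("side","s12");crop("s12",240,130,400,270,4,"s12c")
d=snap("top","t12");crop("t12",170,90,470,260,2.6,"t12c")
w=cloud(d);reg=(w[...,2]>.19)&(w[...,2]<.26)&(w[...,0]>.55)&(w[...,0]<.72)&(w[...,1]>-.1)&(w[...,1]<.2)
Q=w[reg]; print(len(Q)); 
for q in Q[::max(1,len(Q)//25)]: print(w2s(q).round(0))
E
```

```text
time: 14.25
position: [0.5494, 0.0625, 0.333]
tool_rot: [0.032, 1.57, -0.033]
ft_force: [1.2, 1.0, -0.0]
grip_width: 0.997
t 14.25 world [0.5494 0.0625 0.333 ] stand [-84.6  87.9 333. ] head -2.4 tilt 0.0 F [ 1.2  1.  -0. ] g 0.997 q [ 0.6   0.15 -0.85  1.49  0.11  1.55 -0.29]
20
[ 25. 162. 242.]
[ 28. 159. 228.]
[ 23. 162. 233.]
[ 21. 158. 244.]
[ 18. 162. 238.]
[ 19. 158. 237.]
[ 17. 162. 227.]
[ 17. 158. 226.]
[ 18. 155. 225.]
[ 15. 162. 216.]
[ 15. 159. 217.]
[ 16. 155. 215.]
[ 12. 162. 215.]
[ 12. 158. 214.]
[ 13. 155. 214.]
[  9. 162. 209.]
[ 12. 159. 196.]
[ 12. 155. 199.]
[  8. 162. 196.]
[  8. 158. 197.]
```

View pics/s12c.png

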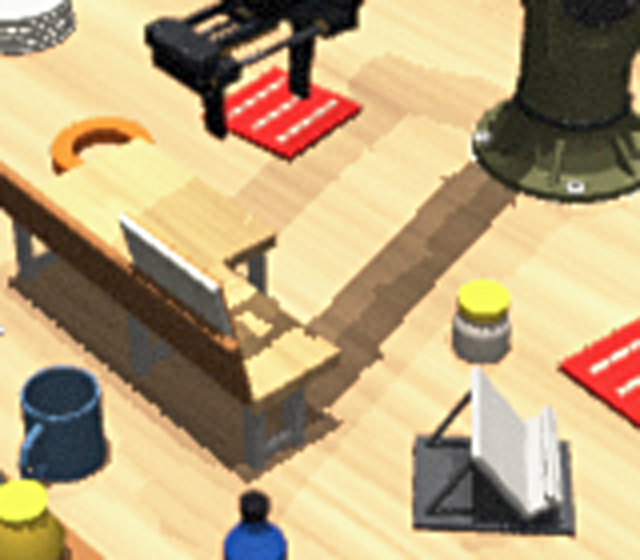

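View pics/t12c.png

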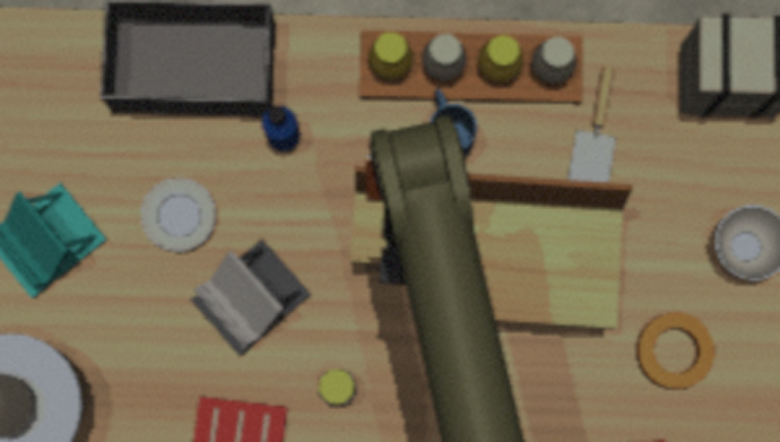

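```bash
python3 - <<'E'
from h import *
d=load("s12")
for uv in [(270,184.3),(297,207)]: print(w2s(ray(d,uv,.2375)[0]).round(1))
w=cloud(d); reg=(w[...,2]>.185)&(w[...,2]<.26)&(w[...,0]>.55)&(w[...,0]<.72)&(w[...,1]>-.1)&(w[...,1]<.2)
v,u=np.nonzero(reg); P=np.array([w2s(q) for q in w[reg]]); print(len(P),P[:,1].min(),P[:,1].max(), np.percentile(P[:,1],[2,98]))
top=P[P[:,2]>225]; print(top.mean(0),P[:,2].max())
E
python3 - <<'E'
import cv2
im=cv2.imread("pics/s12.png")[175:240,255:320]; cv2.imwrite("pics/s12d.png",cv2.resize(im,None,fx=9,fy=9,interpolation=cv2.INTER_NEAREST))
E
```

```text
[ 28.5  23.2 237.5]
[ 36.4 188.2 237.5]
281 13.763101199252032 161.65184192602013 [ 21.90478531 160.18265012]
[ 26.80239221  94.46137142 236.21330487] 244.06154777703048
```

View pics/s12d.png

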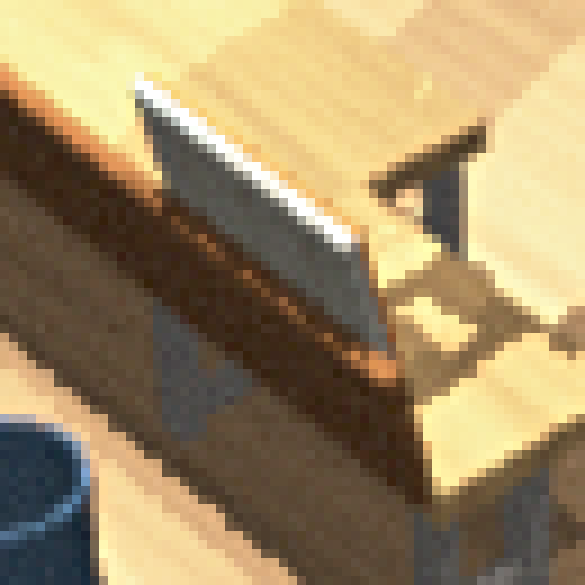

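```bash
python3 - <<'E'
from h import *
d=load("s12")
for uv in [(270,184.9),(294.6,203)]: print(w2s(ray(d,uv,.2375)[0]).round(1))
# easel
for n in ["top0","t12","side0"]:
    d=load(n); w=cloud(d); hsv=cv2.cvtColor(d["pixels"],cv2.COLOR_RGB2HSV)
    reg=(w[...,0]>.36)&(w[...,0]<.6)&(w[...,1]>.2)&(w[...,1]<.42)&(w[...,2]>.035)&(w[...,2]<.12)&(hsv[...,1]<90)
    Q=w[reg]; print(n,len(Q))
    # panel: plane RANSAC-like SVD with trimming, normal approx (.574,...) 
    q=Q
    best=None; rng=np.random.default_rng(0)
    for i in range(3000):
        a=q[rng.choice(len(q),3,False)]; nn=np.cross(a[1]-a[0],a[2]-a[0]); l=np.linalg.norm(nn)
        if l<1e-5: continue
        nn/=l; nn*=np.sign(nn[2]) or 1
        if abs(nn[2]-.574)>.12: continue
        k=np.abs((q-a[0])@nn)<.004
        if best is None or k.sum()>best.sum(): best=k
    p=q[best]; c=p.mean(0); nn=np.linalg.svd(p-c)[2][2]; nn*=np.sign(nn[2])
    yaw=np.degrees(np.arctan2(nn[1],nn[0])); print(" plane n",nn.round(3),"yaw",yaw.round(1),"tilt",np.degrees(np.arccos(nn[2])).round(1),"c",c.round(4),best.sum())
    # base plate
    reg=(w[...,0]>.36)&(w[...,0]<.6)&(w[...,1]>.2)&(w[...,1]<.42)&(hsv[...,2]<(75 if n!="side0" else 90))&(hsv[...,1]<110)&(w[...,2]<.03)
    print(" base px",reg.sum())
crop("top0",235,170,300,235,9,"easel_t"); crop("side0",325,210,400,275,9,"easel_s")
E
```

```text
[ 30.7  26.1 237.5]
[ 28.9 166.  237.5]
top0 586
 plane n [-0.55   0.592  0.589] yaw 132.9 tilt 53.9 c [0.482  0.3151 0.0713] 320
 base px 339
t12 583
 plane n [-0.549  0.593  0.589] yaw 132.8 tilt 53.9 c [0.482  0.3159 0.0705] 314
 base px 343
side0 518
 plane n [-0.536  0.599  0.595] yaw 131.9 tilt 53.5 c [0.4884 0.3155 0.0707] 301
 base px 301
```

View pics/easel_t.png

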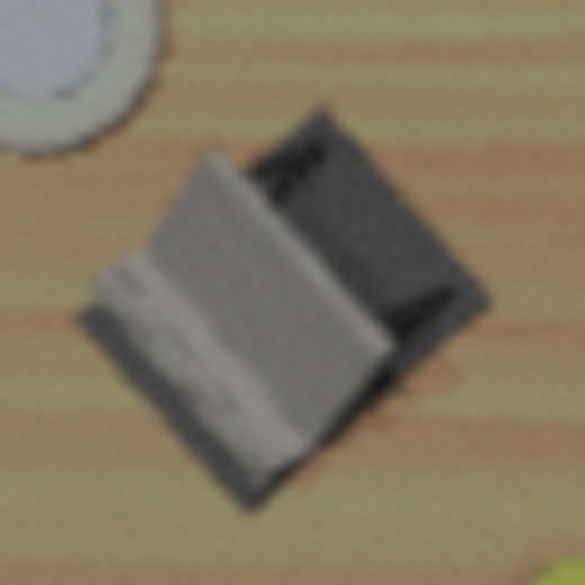

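View pics/easel_s.png

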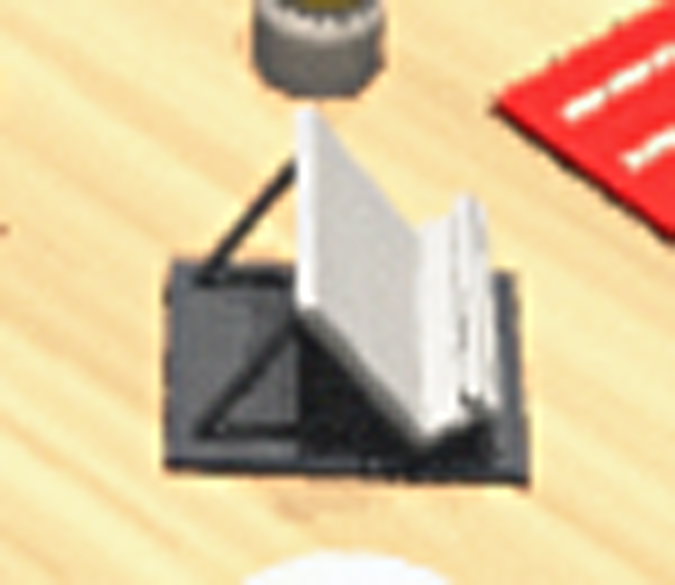

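```bash
python3 - <<'E'
from h import *
d=load("top0"); s=load("side0")
def pr(d,pts,off,h):
    return ray(d,np.array(pts)/9+off-0.5+.5/9,h)[:,:2]*1000
for nm,dd,b,off in [("top",d,[(78,318),(250,512),(492,300),(322,103)],(235,170)),("side",s,[(168,262),(165,468),(527,480),(515,272)],(325,210))]:
    P=pr(dd,b,off,.006); print(nm,P.round(0).tolist(),"c",P.mean(0).round(1),[np.linalg.norm(P[i]-P[i-1]).round(0) for i in range(4)])
    r=cv2.minAreaRect(P.astype(np.float32)); print(r)
T=pr(d,[(212,152),(392,350)],(235,170),.0996); print("panel top",T,T.mean(0),np.linalg.norm(T[1]-T[0]),np.degrees(np.arctan2(*(T[1]-T[0])[::-1])))
T=pr(s,[(305,108),(303,302)],(325,210),.0996); print("panel top",T,T.mean(0),np.linalg.norm(T[1]-T[0]),np.degrees(np.arctan2(*(T[1]-T[0])[::-1])))
E
```

```text
top [[478.0, 408.0], [391.0, 326.0], [491.0, 218.0], [581.0, 300.0]] c [485.3 312.9] [np.float64(149.0), np.float64(120.0), np.float64(147.0), np.float64(121.0)]
((485.5897521972656, 312.4293518066406), (121.07091522216797, 149.1659698486328), 43.359214782714844)
side [[493.0, 215.0], [582.0, 298.0], [480.0, 405.0], [389.0, 324.0]] c [485.7 310.6] [np.float64(150.0), np.float64(121.0), np.float64(148.0), np.float64(122.0)]
((485.2805480957031, 310.84814453125), (122.02859497070312, 151.28367614746094), 43.58953094482422)
panel top [[542.4040931  337.31601628]
 [456.80838027 255.15974185]] [499.60623668 296.23787907] 118.64349743450657 -136.17457742440772
panel top [[457.31074464 255.77736853]
 [543.60499386 332.53695212]] [500.45786925 294.15716033] 115.49342457307654 41.65340766437775
```

```bash
python3 -m creep '[{"fingers":1,"x":0,"y":0.1,"z":0.9,"twist":0},{"fingers":1,"x":0,"y":0.13,"z":1.8,"twist":0},{"fingers":1,"x":0,"y":0.13,"z":2.64,"twist":0},{"fingers":1,"x":0.5,"y":0.13,"z":2.64,"twist":0},{"fingers":1,"x":1.2,"y":0.13,"z":2.64,"twist":0},{"fingers":1,"x":1.9,"y":0.13,"z":2.64,"twist":0},{"fingers":1,"x":2.6,"y":0.13,"z":2.64,"twist":0},{"fingers":1,"x":3.25,"y":0.13,"z":2.64,"twist":0},{"fingers":1,"x":3.25,"y":0.13,"z":2.64,"twist":0},{"fingers":1,"x":3.25,"y":0.13,"z":2.64,"twist":0}]';  python3 - <<'E'
from h import *
st()
d=snap("side","s13");crop("s13",240,110,400,250,4,"s13c"); snap("wrist","w13")
E
```

```text
time: 15.18
position: [0.6545, 0.0625, 0.2019]
tool_rot: [0.036, 1.573, -0.036]
ft_force: [0.5, -0.3, 0.6]
grip_width: 1.005
t 15.18 world [0.6545 0.0625 0.2019] stand [ 20.5  92.5 201.9] head -2.6 tilt 0.2 F [ 0.5 -0.3  0.6] g 1.005 q [ 0.45  0.46 -0.81  1.43  0.33  1.39 -0.41]
```

View pics/s13c.png

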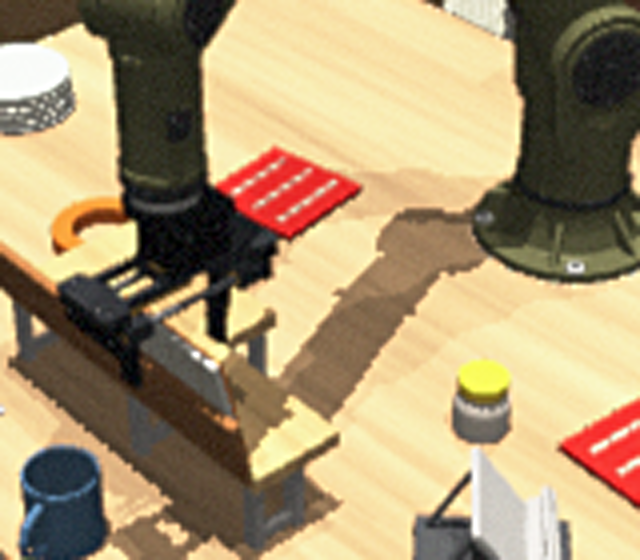

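View pics/w13.png

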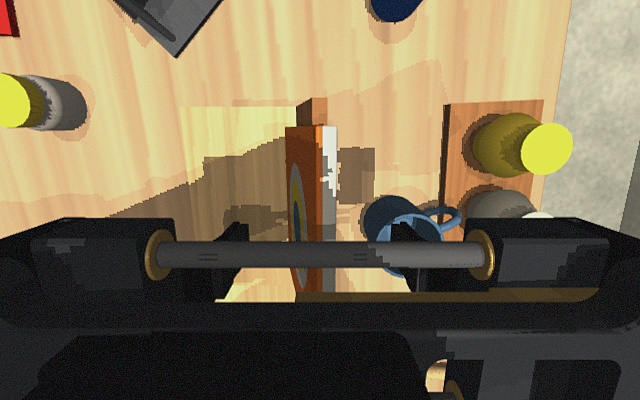

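```bash
python3 -m creep '[{"fingers":0.5,"x":0,"y":0,"z":0,"twist":0},{"fingers":0.3,"x":0,"y":0,"z":0,"twist":0},{"fingers":0.2,"x":0,"y":0,"z":0,"twist":0},{"fingers":0.1,"x":0,"y":0,"z":0,"twist":0},{"fingers":0,"x":0,"y":0,"z":0,"twist":0},{"fingers":0,"x":0,"y":0,"z":0,"twist":0},{"fingers":0,"x":0,"y":0,"z":0,"twist":0},{"fingers":0,"x":0,"y":0,"z":0,"twist":0},{"fingers":0,"x":0,"y":0,"z":0,"twist":0}]' 20;  python3 - <<'E'
from h import *
st()
d=snap("side","s14");crop("s14",240,110,400,250,4,"s14c")
E
```

```text
time: 16.03
position: [0.6552, 0.063, 0.2029]
tool_rot: [0.034, 1.571, -0.035]
ft_force: [0.4, -0.2, 0.6]
grip_width: 0.405
t 16.03 world [0.6552 0.063  0.2029] stand [ 21.2  93.  202.9] head -2.5 tilt 0.0 F [ 0.4 -0.2  0.6] g 0.405 q [ 0.45  0.46 -0.81  1.43  0.33  1.39 -0.41]
```

View pics/s14c.png

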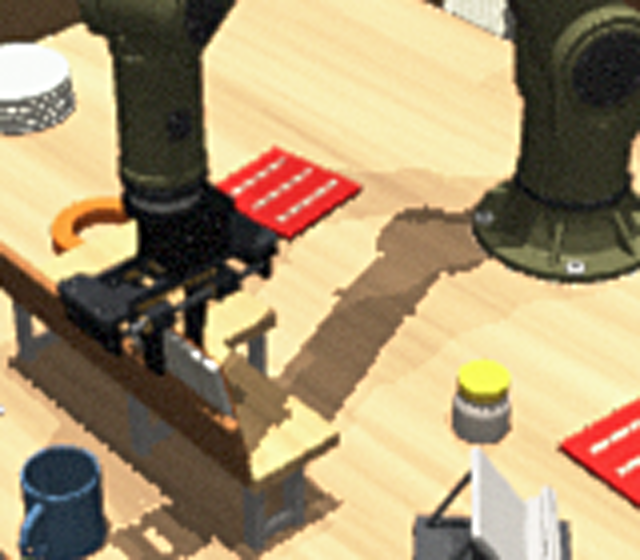

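Fingers still closing; continue.

```bash
python3 -m creep '[{"fingers":0,"x":0,"y":0,"z":0,"twist":0},{"fingers":0,"x":0,"y":0,"z":0,"twist":0},{"fingers":0,"x":0,"y":0,"z":0,"twist":0},{"fingers":0,"x":0,"y":0,"z":0,"twist":0},{"fingers":0,"x":0,"y":0,"z":0,"twist":0},{"fingers":0,"x":0,"y":0,"z":0,"twist":0},{"fingers":0,"x":0,"y":0,"z":0,"twist":0},{"fingers":0,"x":0,"y":0,"z":0,"twist":0}]' 20;  python3 - <<'E'
from h import *
st()
d=snap("side","s15");crop("s15",240,110,400,250,4,"s15c")
E
```

```text
time: 16.75
position: [0.6545, 0.0631, 0.2029]
tool_rot: [0.034, 1.572, -0.035]
ft_force: [-6.4, -0.8, 3.7]
grip_width: 0.181
t 16.75 world [0.6545 0.0631 0.2029] stand [ 20.5  93.1 202.9] head -2.5 tilt 0.1 F [-6.4 -0.8  3.7] g 0.181 q [ 0.45  0.46 -0.81  1.43  0.33  1.39 -0.41]
```

View pics/s15c.png

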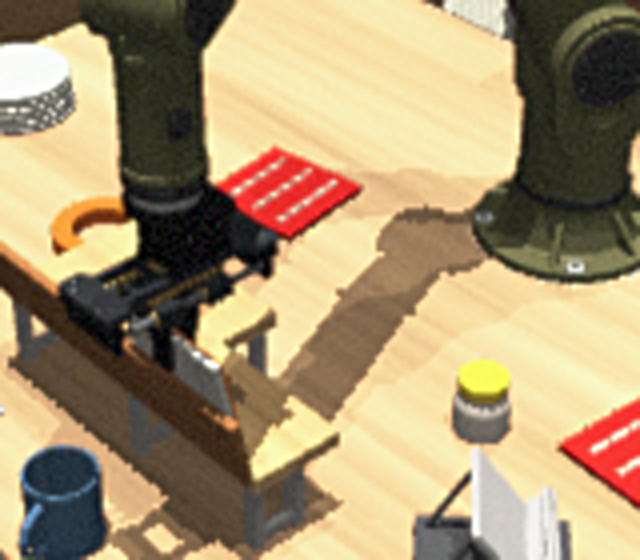

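```bash
python3 -m creep '[{"fingers":0,"x":0,"y":0,"z":0,"twist":0},{"fingers":0,"x":0,"y":0,"z":0,"twist":0},{"fingers":0,"x":0,"y":0,"z":0,"twist":0},{"fingers":0,"x":-0.1,"y":0,"z":0,"twist":0},{"fingers":0,"x":-0.25,"y":0,"z":0,"twist":0},{"fingers":0,"x":-0.4,"y":0,"z":0,"twist":0},{"fingers":0,"x":-0.4,"y":0,"z":0,"twist":0},{"fingers":0,"x":-0.4,"y":0,"z":0,"twist":0}]' 25;  python3 - <<'E'
from h import *
st()
d=snap("side","s16");crop("s16",240,110,400,250,4,"s16c")
E
```

```text
time: 17.47
position: [0.6535, 0.063, 0.2173]
tool_rot: [0.034, 1.575, -0.034]
ft_force: [-5.7, 0.2, -0.8]
grip_width: 0.162
t 17.47 world [0.6535 0.063  0.2173] stand [ 19.4  92.9 217.3] head -2.5 tilt 0.3 F [-5.7  0.2 -0.8] g 0.162 q [ 0.45  0.45 -0.81  1.41  0.33  1.42 -0.4 ]
```

View pics/s16c.png

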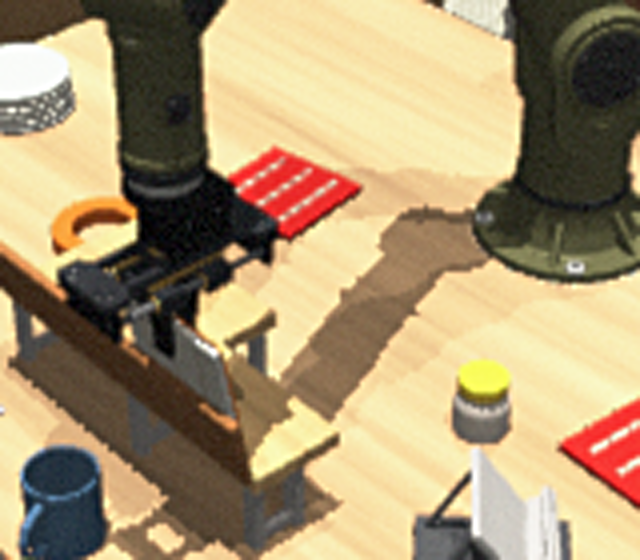

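```bash
python3 -m creep '[{"fingers":0,"x":-0.1,"y":0,"z":-0.15,"twist":0},{"fingers":0,"x":-0.2,"y":0,"z":-0.35,"twist":0},{"fingers":0,"x":-0.3,"y":0,"z":-0.55,"twist":0},{"fingers":0,"x":-0.4,"y":0,"z":-0.75,"twist":0},{"fingers":0,"x":-0.8,"y":0,"z":-0.9,"twist":0},{"fingers":0,"x":-1.3,"y":0,"z":-1,"twist":0},{"fingers":0,"x":-1.8,"y":0,"z":-1,"twist":0},{"fingers":0,"x":-2.2,"y":0,"z":-1,"twist":0},{"fingers":0,"x":-2.2,"y":0,"z":-1,"twist":0}]' 25;  python3 - <<'E'
from h import *
st()
d=snap("side","s17");crop("s17",230,90,390,230,4,"s17c"); snap("wrist","w17")
E
```

```text
time: 18.27
position: [0.6176, 0.0655, 0.3132]
tool_rot: [0.035, 1.56, -0.034]
ft_force: [1.3, 0.1, -2.1]
grip_width: 0.115
t 18.27 world [0.6176 0.0655 0.3132] stand [-16.5  93.8 313.2] head -2.5 tilt 0.6 F [ 1.3  0.1 -2.1] g 0.115 q [ 0.51  0.33 -0.85  1.37  0.25  1.54 -0.37]
```

View pics/s17c.png

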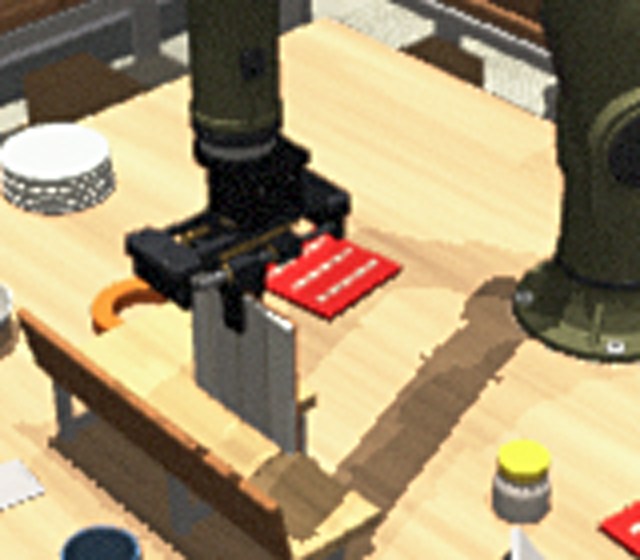

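View pics/w17.png

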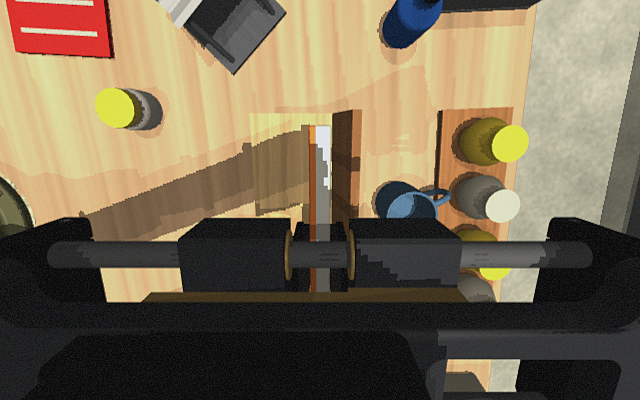

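```bash
python3 - <<'E'
from h import *
crop("s17",270,150,320,210,11,"s17d")
d=load("s17"); w=cloud(d); hsv=cv2.cvtColor(d["pixels"],cv2.COLOR_RGB2HSV)
P=np.array([w2s(q) for q in w[150:210,270:312].reshape(-1,3)]).reshape(60,42,3)
m=(P[...,0]>-50)&(P[...,0]<20)&(P[...,2]>190)&(P[...,2]<365)&(P[...,1]>0)&(P[...,1]<190)&(hsv[150:210,270:312,1]<60)
q=P[m]; print(len(q)); 
for z in range(200,360,15):
    k=(np.abs(q[:,2]-z)<7.5); 
    if k.sum()>3: print(z,k.sum(),"ys %.0f..%.0f"%(q[k,1].min(),q[k,1].max()),"xs med %.1f"%np.median(q[k,0]))
E
```

```text
726
215 56 ys 24..160 xs med -10.6
230 81 ys 24..159 xs med -10.4
245 84 ys 27..160 xs med -10.8
260 83 ys 20..160 xs med -10.9
275 81 ys 21..162 xs med -10.9
290 81 ys 22..157 xs med -10.9
305 79 ys 24..160 xs med -10.7
320 70 ys 24..160 xs med -11.1
335 64 ys 28..160 xs med -10.8
350 43 ys 41..159 xs med -12.0
```

View pics/s17d.png

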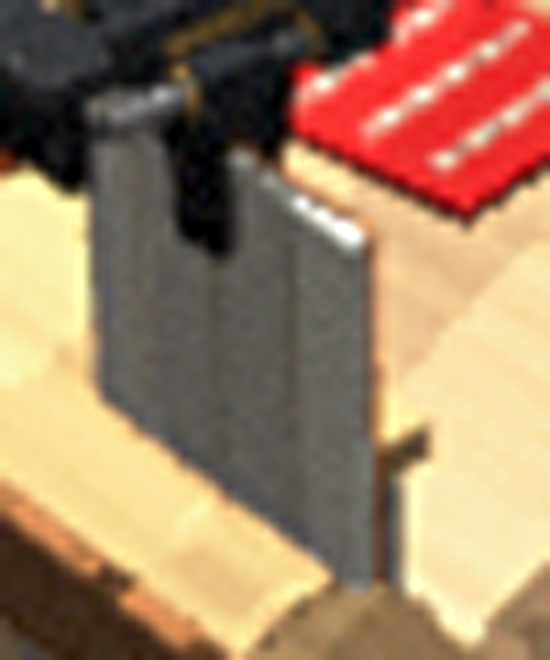

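```bash
python3 - <<'E'
from h import *
d=load("s17"); w=cloud(d)
P=np.array([w2s(q) for q in w[150:210,270:312].reshape(-1,3)]).reshape(60,42,3)
m=(P[...,0]>-4)&(P[...,0]<25)&(P[...,2]>312)&(P[...,2]<340)&(P[...,1]>60)&(P[...,1]<130)
q=P[m];print(len(q),q[:,1].min(),q[:,1].max(),np.median(q[:,1]),np.median(q[:,0]),q[:,2].min())
t=np.array([w2s(a) for a in w[140:210,260:320].reshape(-1,3)]); k=(t[:,0]>-30)&(t[:,0]<-5)&(t[:,2]>180)&(t[:,2]<365)&(t[:,1]>0)&(t[:,1]<190);t=t[k]
print(np.percentile(t[:,1],[0.5,2,98,99.5]),np.percentile(t[:,2],[.5,1,99,99.5]))
# top edge corners by ray
for uv in [(278.4,159.6),(302.2,171.6)]: print(w2s(ray(d,np.array(uv),.349)[0]).round(1))
print([w2s(ray(d,np.array(uv),.209)[0]).round(1) for uv in [(279.2,186.6),(302.5,203)]])
E
```

```text
16 83.7892406940877 103.51068161960667 96.35485196287497 -1.5827378758497312 314.57430019961106
[ 19.88531069  24.32154679 159.60015942 161.12379941] [208.9511937  209.78326846 358.51718063 361.67516256]
[  3.9  51.  349. ]
[-12.4 161.1 349. ]
[array([-10. ,  25.8, 209. ]), array([-13.5, 157.1, 209. ])]
```

```bash
python3 - <<'E'
from h import *
rel(np.array([.4659,.3353,.27]),-46.6)
E
```

```text
x 0.95 y 6.59 z -4.05 twist 8.81 | heading -2.5 r 0.574
```

```bash
python3 -m creep '[{"fingers":0,"x":0,"y":0.3,"z":-0.3,"twist":0.4},{"fingers":0,"x":0,"y":0.9,"z":-0.8,"twist":1.2},{"fingers":0,"x":0,"y":1.6,"z":-1.3,"twist":2.2},{"fingers":0,"x":0,"y":2.3,"z":-1.8,"twist":3.2},{"fingers":0,"x":0,"y":3,"z":-2.3,"twist":4.2},{"fingers":0,"x":0.1,"y":3.7,"z":-2.8,"twist":5.2},{"fingers":0,"x":0.3,"y":4.4,"z":-3.2,"twist":6.2},{"fingers":0,"x":0.5,"y":5.1,"z":-3.5,"twist":7.2},{"fingers":0,"x":0.7,"y":5.7,"z":-3.8,"twist":8},{"fingers":0,"x":0.85,"y":6.2,"z":-4,"twist":8.6},{"fingers":0,"x":0.95,"y":6.5,"z":-4.05,"twist":8.81},{"fingers":0,"x":0.95,"y":6.59,"z":-4.05,"twist":8.81},{"fingers":0,"x":0.95,"y":6.59,"z":-4.05,"twist":8.81},{"fingers":0,"x":0.95,"y":6.59,"z":-4.05,"twist":8.81}]' 25;  python3 - <<'E'
from h import *
st();rel(np.array([.4659,.3353,.15]),-46.6)
d=snap("side","s18");crop("s18",300,130,450,280,4,"s18c"); snap("top","t18"); crop("t18",200,120,350,250,5,"t18c")
E
```

```text
time: 19.53
position: [0.4656, 0.334, 0.2685]
tool_rot: [0.635, 1.475, -0.636]
ft_force: [0.3, -0.4, -3.4]
grip_width: 0.112
t 19.53 world [0.4656 0.334  0.2685] stand [-180.   355.5  268.5] head -46.6 tilt 0.1 F [ 0.3 -0.4 -3.4] g 0.112 q [ 0.12  0.24 -0.92  1.55  0.19  1.45 -1.63]
x 2.96 y 0.03 z -0.02 twist 0.00 | heading -46.6 r 0.574
```

View pics/s18c.png

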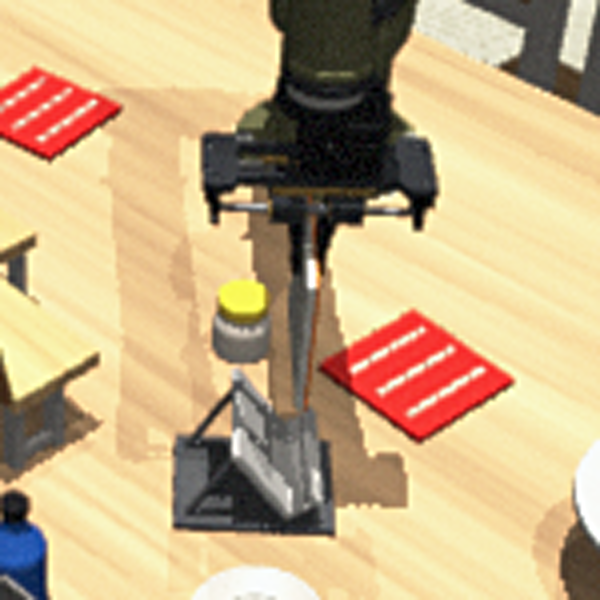

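View pics/t18c.png

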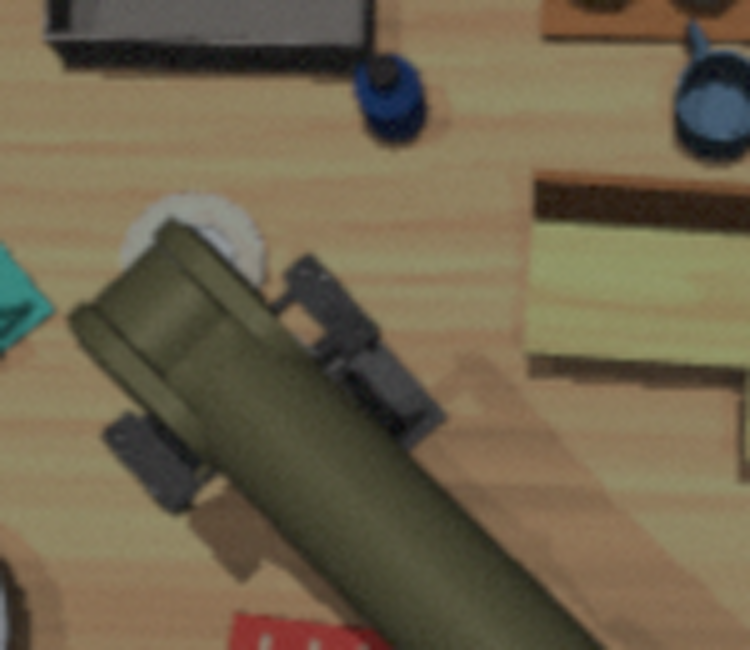

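```bash
python3 -m creep '[{"fingers":0,"x":0.5,"y":0.03,"z":0,"twist":0},{"fingers":0,"x":1.1,"y":0.03,"z":0,"twist":0},{"fingers":0,"x":1.7,"y":0.03,"z":0,"twist":0},{"fingers":0,"x":2.3,"y":0.03,"z":0,"twist":0},{"fingers":0,"x":2.7,"y":0.03,"z":0,"twist":0},{"fingers":0,"x":2.96,"y":0.03,"z":0,"twist":0},{"fingers":0,"x":2.96,"y":0.03,"z":0,"twist":0},{"fingers":0,"x":2.96,"y":0.03,"z":0,"twist":0}]' 25;  python3 - <<'E'
from h import *
st()
d=snap("side","s19");crop("s19",325,170,415,270,6,"s19c"); w=cloud(d)
# express points in easel frame
c=np.array([.4854,.3117]);a=np.radians(133.4);ex=np.array([np.cos(a),np.sin(a)]);ey=np.array([-ex[1],ex[0]])
q=w[170:290,320:420].reshape(-1,3);E=np.stack([(q[:,:2]-c)@ex,(q[:,:2]-c)@ey,q[:,2]],1)*1e3
k=(np.abs(E[:,1])<85)&(E[:,2]>100)&(E[:,2]<145)&(np.abs(E[:,0]-30)<40)
print(E[k].round(0)[::8].tolist(), E[k,1].min(),E[k,1].max())
E
```

```text
time: 20.3
position: [0.4665, 0.3354, 0.1508]
tool_rot: [0.636, 1.475, -0.636]
ft_force: [0.9, 0.2, -4.2]
grip_width: 0.111
t 20.30 world [0.4665 0.3354 0.1508] stand [-179.3  357.   150.8] head -46.6 tilt 0.0 F [ 0.9  0.2 -4.2] g 0.111 q [ 0.09  0.33 -0.9   1.71  0.27  1.23 -1.69]
[[24.0, 32.0, 109.0], [23.0, 15.0, 104.0], [23.0, -29.0, 126.0], [31.0, -68.0, 138.0], [32.0, -66.0, 126.0], [33.0, -66.0, 117.0], [33.0, -69.0, 110.0]] -73.30594289266347 31.516408675388
```

View pics/s19c.png

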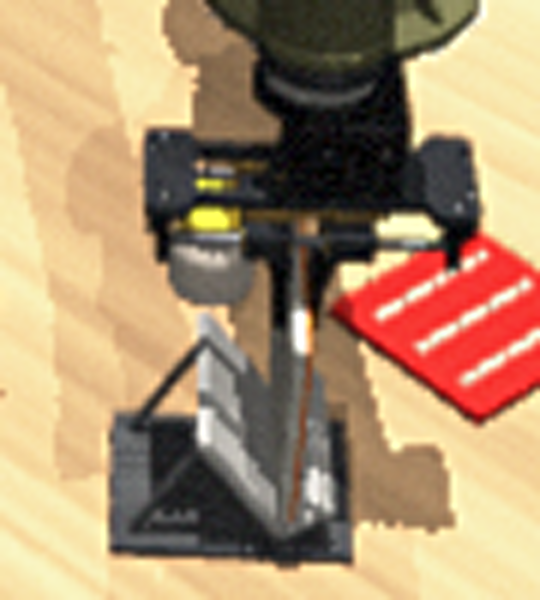

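```bash
python3 -m creep '[{"fingers":0,"x":0.06,"y":0,"z":0,"twist":0},{"fingers":0,"x":0.12,"y":0,"z":0,"twist":0},{"fingers":0,"x":0.18,"y":0,"z":0,"twist":0},{"fingers":0,"x":0.22,"y":0,"z":0,"twist":0},{"fingers":0,"x":0.22,"y":0,"z":0,"twist":0}]' 25;  python3 - <<'E'
from h import *
st()
E
```

```text
time: 20.77
position: [0.4656, 0.3365, 0.1418]
tool_rot: [0.635, 1.476, -0.635]
ft_force: [-0.2, 0.4, -2.5]
grip_width: 0.115
t 20.77 world [0.4656 0.3365 0.1418] stand [-180.2  358.   141.8] head -46.6 tilt 0.0 F [-0.2  0.4 -2.5] g 0.115 q [ 0.08  0.34 -0.89  1.72  0.28  1.22 -1.69]
```

```bash
python3 -m creep '[{"fingers":0,"x":0.05,"y":0,"z":0,"twist":0},{"fingers":0,"x":0.1,"y":0,"z":0,"twist":0},{"fingers":0,"x":0.1,"y":0,"z":0,"twist":0}]' 25;  python3 - <<'E'
from h import *
st()
d=snap("side","s20");crop("s20",325,170,415,270,6,"s20c")
E
```

```text
time: 21.02
position: [0.4658, 0.3371, 0.1404]
tool_rot: [0.636, 1.475, -0.634]
ft_force: [-5.2, -1.2, 11.9]
grip_width: 0.113
t 21.02 world [0.4658 0.3371 0.1404] stand [-180.   358.6  140.4] head -46.6 tilt 0.1 F [-5.2 -1.2 11.9] g 0.113 q [ 0.08  0.34 -0.89  1.72  0.28  1.21 -1.7 ]
```

View pics/s20c.png

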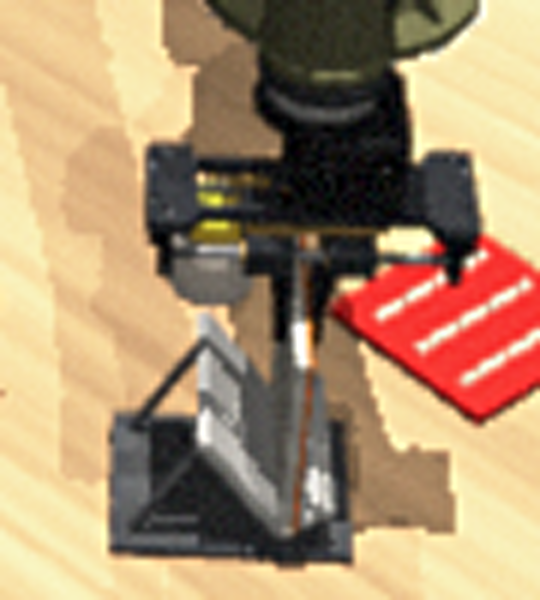

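```bash
python3 -m creep '[{"fingers":0,"x":-0.07,"y":0,"z":0,"twist":0},{"fingers":0.15,"x":-0.07,"y":0,"z":0,"twist":0},{"fingers":0.2,"x":-0.07,"y":0,"z":0,"twist":0},{"fingers":0.23,"x":-0.07,"y":0,"z":0,"twist":0},{"fingers":0.26,"x":-0.07,"y":0,"z":0,"twist":0},{"fingers":0.29,"x":-0.07,"y":0,"z":0,"twist":0},{"fingers":0.32,"x":-0.07,"y":0,"z":0,"twist":0},{"fingers":0.35,"x":-0.07,"y":0,"z":0,"twist":0},{"fingers":0.38,"x":-0.07,"y":0,"z":0,"twist":0},{"fingers":0.41,"x":-0.07,"y":0,"z":0,"twist":0},{"fingers":0.44,"x":-0.07,"y":0,"z":0,"twist":0},{"fingers":0.47,"x":-0.07,"y":0,"z":0,"twist":0},{"fingers":0.5,"x":-0.07,"y":0,"z":0,"twist":0},{"fingers":0.53,"x":-0.07,"y":0,"z":0,"twist":0},{"fingers":0.56,"x":-0.07,"y":0,"z":0,"twist":0},{"fingers":0.6,"x":-0.07,"y":0,"z":0,"twist":0},{"fingers":0.6,"x":-0.07,"y":0,"z":0,"twist":0}]' 15;  python3 - <<'E'
from h import *
st()
d=snap("side","s21");crop("s21",325,170,415,270,6,"s21c")
E
```

```text
time: 22.48
position: [0.4659, 0.336, 0.1405]
tool_rot: [0.635, 1.476, -0.635]
ft_force: [-0.7, 0.5, -0.2]
grip_width: 0.585
t 22.48 world [0.4659 0.336  0.1405] stand [-179.9  357.5  140.5] head -46.6 tilt 0.0 F [-0.7  0.5 -0.2] g 0.585 q [ 0.08  0.34 -0.89  1.72  0.28  1.21 -1.7 ]
```

View pics/s21c.png

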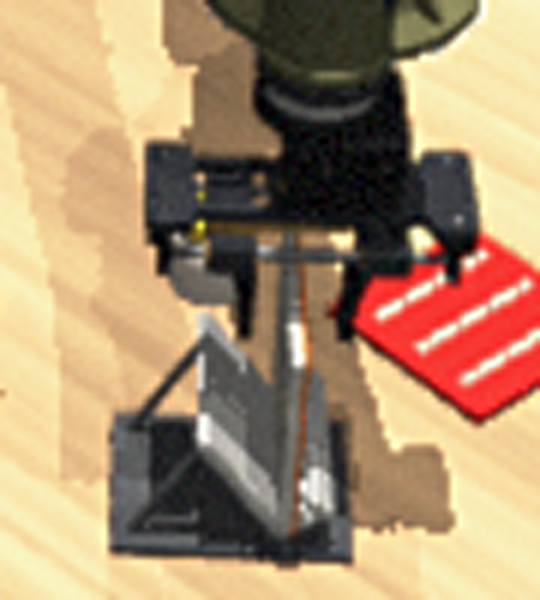

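```bash
python3 -m creep '[{"fingers":0.38,"x":-0.1,"y":0,"z":0,"twist":0},{"fingers":0.38,"x":-0.2,"y":0,"z":0,"twist":0},{"fingers":0.38,"x":-0.36,"y":0,"z":0,"twist":0},{"fingers":0.38,"x":-0.36,"y":0,"z":0,"twist":0},{"fingers":0.38,"x":-0.36,"y":0,"z":0,"twist":0},{"fingers":0.38,"x":-0.36,"y":0,"z":0,"twist":0},{"fingers":0.38,"x":-0.36,"y":0,"z":0.08,"twist":0},{"fingers":0.38,"x":-0.36,"y":0,"z":0.16,"twist":0},{"fingers":0.38,"x":-0.36,"y":0,"z":0.24,"twist":0},{"fingers":0.38,"x":-0.36,"y":0,"z":0.32,"twist":0},{"fingers":0.38,"x":-0.34,"y":0,"z":0.4,"twist":0},{"fingers":0.38,"x":-0.32,"y":0,"z":0.48,"twist":0},{"fingers":0.38,"x":-0.3,"y":0,"z":0.56,"twist":0},{"fingers":0.38,"x":-0.28,"y":0,"z":0.64,"twist":0},{"fingers":0.38,"x":-0.28,"y":0,"z":0.64,"twist":0}]' 15;  python3 - <<'E'
from h import *
st()
d=snap("side","s22");crop("s22",325,170,415,270,6,"s22c")
E
```

```text
time: 23.78
position: [0.4843, 0.3163, 0.1513]
tool_rot: [0.636, 1.475, -0.637]
ft_force: [1.1, -0.2, -0.9]
grip_width: 0.378
t 23.78 world [0.4843 0.3163 0.1513] stand [-160.7  338.6  151.3] head -46.7 tilt 0.0 F [ 1.1 -0.2 -0.9] g 0.378 q [ 0.12  0.33 -0.88  1.7   0.27  1.24 -1.64]
```

View pics/s22c.png

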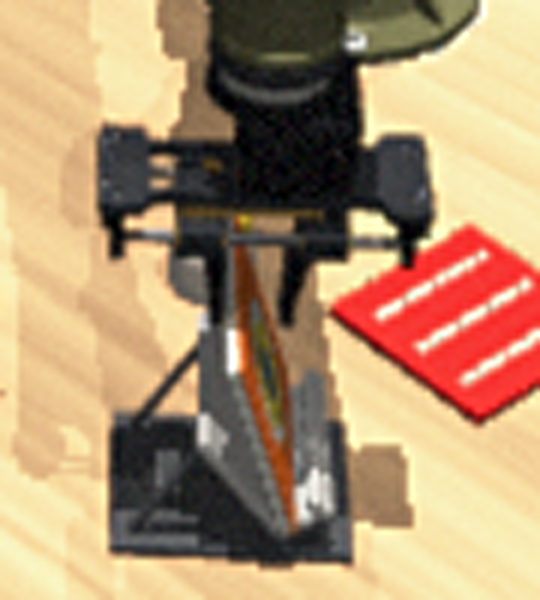

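```bash
python3 -m creep '[{"fingers":0.38,"x":0.04,"y":0,"z":0.08,"twist":0},{"fingers":0.38,"x":0.08,"y":0,"z":0.16,"twist":0},{"fingers":0.38,"x":0.12,"y":0,"z":0.24,"twist":0},{"fingers":0.38,"x":0.16,"y":0,"z":0.32,"twist":0},{"fingers":0.38,"x":0.2,"y":0,"z":0.4,"twist":0},{"fingers":0.38,"x":0.24,"y":0,"z":0.48,"twist":0},{"fingers":0.38,"x":0.28,"y":0,"z":0.56,"twist":0},{"fingers":0.4,"x":0.32,"y":0,"z":0.64,"twist":0},{"fingers":0.43,"x":0.35,"y":0,"z":0.7,"twist":0},{"fingers":0.46,"x":0.35,"y":0,"z":0.75,"twist":0},{"fingers":0.48,"x":0.35,"y":0,"z":0.8,"twist":0},{"fingers":0.5,"x":0.35,"y":0,"z":0.85,"twist":0},{"fingers":0.5,"x":0.35,"y":0,"z":0.85,"twist":0}]' 15;  python3 - <<'E'
from h import *
st()
d=snap("side","s23");crop("s23",325,170,415,270,6,"s23c")
E
```

```text
time: 24.92
position: [0.5071, 0.2926, 0.1378]
tool_rot: [0.636, 1.476, -0.635]
ft_force: [-0.4, -0.2, 0.2]
grip_width: 0.495
t 24.92 world [0.5071 0.2926 0.1378] stand [-136.8  316.   137.8] head -46.6 tilt 0.0 F [-0.4 -0.2  0.2] g 0.495 q [ 0.15  0.36 -0.86  1.7   0.29  1.22 -1.6 ]
```

View pics/s23c.png

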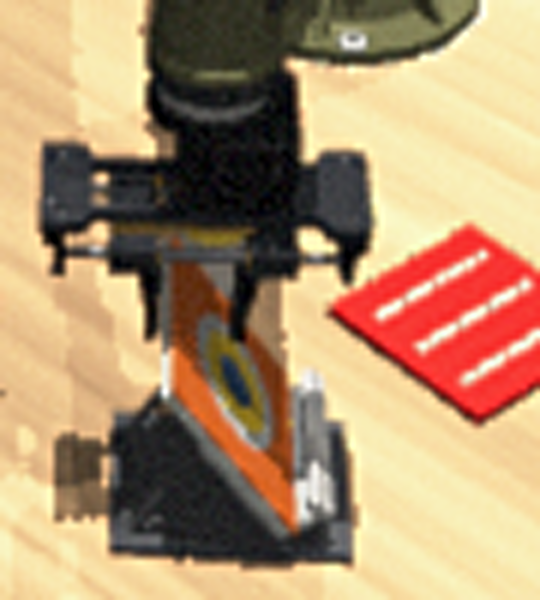

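```bash
python3 -m creep '[{"fingers":0.53,"x":0,"y":0,"z":0.05,"twist":0},{"fingers":0.56,"x":0,"y":0,"z":0.1,"twist":0},{"fingers":0.6,"x":0,"y":0,"z":0.15,"twist":0},{"fingers":0.63,"x":0,"y":0,"z":0.15,"twist":0},{"fingers":0.65,"x":0,"y":0,"z":0.15,"twist":0},{"fingers":0.65,"x":0,"y":0,"z":0.15,"twist":0},{"fingers":0.65,"x":0,"y":0,"z":0.15,"twist":0},{"fingers":0.65,"x":-0.4,"y":0,"z":0.15,"twist":0},{"fingers":0.65,"x":-1,"y":0,"z":0.15,"twist":0},{"fingers":0.65,"x":-2,"y":0,"z":0.15,"twist":0},{"fingers":0.65,"x":-3,"y":0,"z":0.15,"twist":0},{"fingers":0.65,"x":-3.4,"y":-1,"z":1,"twist":0},{"fingers":0.65,"x":-3.4,"y":-2,"z":2,"twist":0},{"fingers":0.65,"x":-3.4,"y":-3,"z":3,"twist":0},{"fingers":0.65,"x":-3.4,"y":-4,"z":4,"twist":0},{"fingers":0.65,"x":-3.4,"y":-4,"z":4,"twist":0},{"fingers":0.65,"x":-3.4,"y":-4,"z":4,"twist":0}]' 15;  python3 - <<'E'
from h import *
st()
s=snap("side","s24");crop("s24",325,190,415,290,6,"s24c"); t=snap("top","t24"); crop("t24",170,90,470,260,2.6,"t24c")
c=np.array([.4854,.3117]);a=np.radians(133.4);ex=np.array([np.cos(a),np.sin(a)]);ey=np.array([-ex[1],ex[0]])
for n,d in [("side",s),("top",t)]:
    w=cloud(d); hsv=cv2.cvtColor(d["pixels"],cv2.COLOR_RGB2HSV)
    E=np.stack([(w[...,:2]-c)@ex,(w[...,:2]-c)@ey,w[...,2]],-1)*1e3
    m=(np.abs(E[...,0])<100)&(np.abs(E[...,1])<90)&(E[...,2]>40)&(E[...,2]<165)
    o=m&(hsv[...,1]>90)&(hsv[...,2]>60)
    k=cv2.morphologyEx(o.astype(np.uint8),cv2.MORPH_CLOSE,np.ones((9,9)))>0
    q=E[k&m]; cc=q.mean(0); nn=np.linalg.svd(q-cc)[2][2]; nn*=np.sign(nn[2])
    print(n,len(q),"c",cc.round(1),"n",nn.round(3),"ey",np.percentile(q[:,1],[1,50,99]).round(0),"z",np.percentile(q[:,2],[1,99]).round(0))
    Q=w[k&m]; np.save(f"pics/{n}tile.npy",q)
E
```

```text
time: 26.38
position: [0.5006, 0.0592, 0.2738]
tool_rot: [0.639, 1.472, -0.644]
ft_force: [0.8, -0.4, -0.1]
grip_width: 0.648
t 26.38 world [0.5006 0.0592 0.2738] stand [-133.1   82.4  273.8] head -47.0 tilt 0.2 F [ 0.8 -0.4 -0.1] g 0.648 q [ 0.58  0.02 -0.75  1.7   0.02  1.43 -1.  ]
side 541 c [ -7.1  -4.5 100.1] n [ 0.816 -0.013  0.578] ey [-70.  -7.  70.] z [ 42. 153.]
top 719 c [ -3.2   1.  100.6] n [ 0.817 -0.006  0.577] ey [-69.   1.  69.] z [ 42. 153.]
```

View pics/s24c.png

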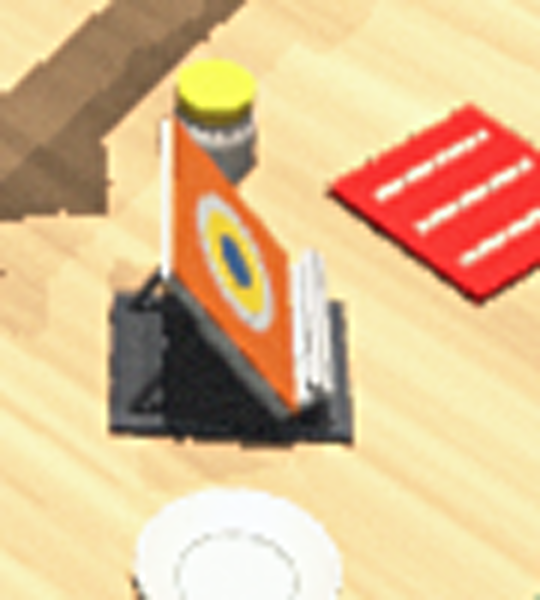

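View pics/t24c.png

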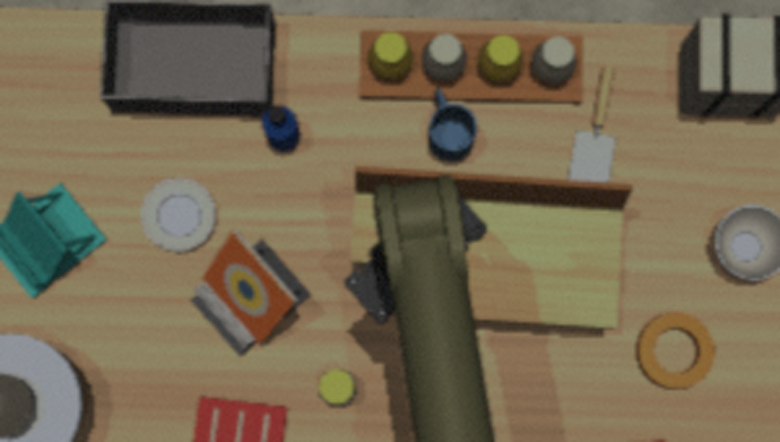

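```bash
python3 - <<'E'
from bench import workorder
print(workorder.close_job())
E
```

```text
the job is handed in; nothing more can be done
None
```

The tile is on the drying easel, glaze outward and leaning on the panel. I handed the job in just after 26.4 s, with the robot clear of everything.

**What I did**
- I squared the tile against the backboard and slid it flat onto the ledge with two fingertips.
- I tipped it up from its overhanging front edge until it leaned on the backboard, and let go of it there.
- The tool can only point down, so the fingers could not hook right under the edge. The lift began by pressing against the front edge and letting friction raise it.
- I then took the tile by its top edge, carried it to the easel, set its foot in the trough and lowered it back onto the panel.

**Last checks**
- **Tilt:** the glazed face measured 55° from horizontal, with its normal at about (0.817, -0.01, 0.577) in the easel's axes.
- **Centring:** side to side it spans about ±70 mm about the easel's middle, so it is centred to within about 1–2 mm, with under 1° of skew.
- **Height:** it spans 42 to 153 mm above the table, close to what a seated tile should show.
- **Bystanders:** in the last top and side pictures, every pot and tool I could see looks unmoved, as do the look-alikes.
- **Forces:** the highest wrist force I read was about 18 N.

**Surprises along the way**
- The side and top pictures disagreed by a few millimetres on where the tile stood on the ledge. I used the depth readings taken with the tile in hand instead.
- On release the tile stayed upright in the trough instead of leaning back, so I nudged it over with the front finger and let the back finger carry it down.
- One move call was refused for missing keys, and nothing moved.

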